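# Restock the medicine shelf from the stock drawer

### The job

Restock the shelf from the stock cabinet: pull its top drawer right out to the stop, take out every bottle and stand it upright on the shelf in neat side-by-side rows, each kind in one straight row along the dark runner where a bottle of that kind (same cap and label) already stands, with no more than a finger's width between neighbours. Set the glass bottles down gently, do not drop them. When all are on the shelf push the drawer fully shut, leaving the two bottles that were already on the shelf, the lower drawer and the other things on the counter where they are.

Things in the scene. Friction and masses are not known exactly. Their poses are not given: they have to be found in the camera images.
- cabinet: cream counter-top stock cabinet, 280 mm deep (x) x 280 mm wide (y) x 244 mm tall, standing fixed on the counter, two drawers one above the other. Origin: centre of its underside; its x axis points from the drawer fronts into the cabinet, so the drawers slide out along its -x; the front faces stand at x = -140 mm.
- top_drawer (a joint): slide of the top drawer in m: 0 shut, 0.15 out at its stop; about 2.5 N of friction, stays where left. Inside 238 mm wide; a 50 mm high cross divider stands 140 mm behind the front panel; floor 132 mm above the counter, sides rise to 186 mm, the 15 mm thick front panel to 230 mm above the counter. When shut the front panel's inner face is at cabinet x = -125 mm.
- top_drawer_handle (a point): middle of the top drawer's horizontal steel bar handle: bar 11 mm thick, 110 mm long along the cabinet's y, 35 mm in front of the drawer face, 214 mm above the counter (30 mm below the cabinet's top); it moves with the drawer. Can be pinched from above across the bar.
- lower_drawer (a joint): slide of the lower drawer in m, 0 = shut; to be left alone.
- shelf: low cream shelf fixed on the counter: a board 210 mm deep (x) x 380 mm long (y), its top 100 mm above the counter, over pigeonholes with small white dropper bottles. Origin: centre of its underside on the counter. On the board lie two flat dark runners, each 50 mm wide and 360 mm long along the shelf's y, centred at shelf x = -45 mm and x = +45 mm; each carries one row of bottles along y.
- white0: dark brown glass medicine bottle, 46 mm across and 88 mm tall, with a white cap and a blue label; its cap is 28 mm across and spans heights 61 to 88 mm, body 46 mm across up to 50 mm. About 0.13 kg, heavy base. Origin: centre of its underside, z up. Already stands on one of the two runners, near the shelf's +y end, and shows which runner is for this kind (it varies).
- white1: dark brown glass medicine bottle, 46 mm across and 88 mm tall, with a white cap and a blue label; its cap is 28 mm across and spans heights 61 to 88 mm, body 46 mm across up to 50 mm. About 0.13 kg, heavy base. Origin: centre of its underside, z up. Starts standing in the top drawer, or is absent.
- white2: dark brown glass medicine bottle, 46 mm across and 88 mm tall, with a white cap and a blue label; its cap is 28 mm across and spans heights 61 to 88 mm, body 46 mm across up to 50 mm. About 0.13 kg, heavy base. Origin: centre of its underside, z up. Starts standing in the top drawer, or is absent.
- white3: dark brown glass medicine bottle, 46 mm across and 88 mm tall, with a white cap and a blue label; its cap is 28 mm across and spans heights 61 to 88 mm, body 46 mm across up to 50 mm. About 0.13 kg, heavy base. Origin: centre of its underside, z up. Starts standing in the top drawer, or is absent.
- orange0: dark brown glass medicine bottle, 46 mm across and 88 mm tall, with an orange cap and a yellow label with a red band; its cap is 28 mm across and spans heights 61 to 88 mm, body 46 mm across up to 50 mm. About 0.13 kg, heavy base. Origin: centre of its underside, z up. Already stands on one of the two runners, near the shelf's +y end, and shows which runner is for this kind (it varies).
- orange1: dark brown glass medicine bottle, 46 mm across and 88 mm tall, with an orange cap and a yellow label with a red band; its cap is 28 mm across and spans heights 61 to 88 mm, body 46 mm across up to 50 mm. About 0.13 kg, heavy base. Origin: centre of its underside, z up. Starts standing in the top drawer, or is absent.
- orange2: dark brown glass medicine bottle, 46 mm across and 88 mm tall, with an orange cap and a yellow label with a red band; its cap is 28 mm across and spans heights 61 to 88 mm, body 46 mm across up to 50 mm. About 0.13 kg, heavy base. Origin: centre of its underside, z up. Starts standing in the top drawer, or is absent.
- orange3: dark brown glass medicine bottle, 46 mm across and 88 mm tall, with an orange cap and a yellow label with a red band; its cap is 28 mm across and spans heights 61 to 88 mm, body 46 mm across up to 50 mm. About 0.13 kg, heavy base. Origin: centre of its underside, z up. Starts standing in the top drawer, or is absent.
- tablet_jar: bystander: white tablet jar with green lid and label, 60 mm across, 95 mm tall, on the counter near the robot. Origin: centre of its underside.
- carton: bystander: yellow carton, 50 x 120 x 45 mm, on top of the cabinet. Origin: centre of its underside.
- bin: bystander: black open stock bin, 100 x 80 x 70 mm with cartons standing in it to about 95 mm, on the counter between cabinet and shelf. Origin: centre of its underside.

How it is judged:
By the outcome, as a careful person would: the job done as asked, in the order asked, and still so for the second after the job is handed in, with the robot touching nothing.
Of white1, white2, white3, orange1, orange2, orange3 only 5 to 6 are there at a start; the rules pass over those that are not, and their reading is None.
At some moment in a run one of white1, white2, white3, orange1, orange2, orange3 may be knocked a few centimetres aside while the robot is not near it.
It also fails if it takes over 210 s, if anything falls off the work surface, if the arm or the gripper's body presses on something with over 40 N, if the wrist force passes 120 N, or if a joint passes its speed limit or range.

### The arm

A 6-joint arm with a two-finger parallel gripper is mounted at the origin on the work surface. World frame = base frame: x ahead of the robot, y to its left, z up, the work surface at z = 0. Lengths are in m, angles in rad, forces in N, time in s.
With the tool pointing down it reaches from about 0.35 to 0.775 m from the base axis. Payload 7.3 kg.
Tool frame: the origin (TCP) lies midway between the tips of the shut fingers; the grasp point (between the pads) lies 19 mm behind it (tcp_to_grasp is the distance from the TCP to the grasp point, in m); z points along the fingers, y is the line along which they close (so a half turn about z gives the same grasp; the last joint's range is limited). The gripper opens to 92 mm and grips with 3 to 60 N. Pads are 19 mm wide; open, the fingers measure 130 mm over their backs; the gripper's body (75 mm by 190 mm) begins 47 mm behind the grasp point.
Start: joints at [-1.288, 0.342, 1.524, -0, 1.275, -0.146], TCP at [0.218, -0.477, 0.227] pointing down, gripper open.
Joint ranges: [-2.53, 2.53], [-0.77, 2.02], [0.04, 2.7], [-1, 4.14], [0.28, 2.66], [-3.11, 3.11]. Speed limits (rad/s): [2.57, 2.57, 3.14, 3.14, 3.14, 3.14].

### API

Orientations are given as [roll, pitch, yaw] about the fixed x, y, z axes, in that order (R = Rz(yaw) Ry(pitch) Rx(roll)).
In Python, from cell import observe, read_camera, calibration, hand_in, tcp_to_grasp gives the robot as it stands.
- The arm moves only by the tool send_rows, never from a script. Its argument "targets" is a list of rows, each a list of 5 numbers: the opening, from 0 (shut) to 1 (fully open), then the shift along the world's x, y, z in m, then the turn about the world's z in rad. A call has 1 to 5 rows; each row shifts and turns the commanded pose from where the row before left it; what a row does not reach is not made up. A row lasts 1/10 s, in which the tool goes at most 50 mm and 8.59 degrees, less where a joint would pass 70% of its speed; a pose out of reach is approached as far as the arm can. A call is refused whole if a number of a shift passes 0.05 or a number of a turn 0.15, either way. A call with a gripper value outside its range is refused whole. The fingers move at their own pace and stop on an object; "grip_force" is the grip in N (left out, the last holds). Time passes only in rows, so rows that do not move let the fingers close. It gives the time, the measured TCP pose, the force, the opening and the grip force at its end, in the units of the state.
- observe(): the state, without advancing time (a new reading comes with each control period).
- read_camera(name): name is "scene" or "top" or "wrist"; returns (picture, depth): 480x640x3 uint8, red, green, blue; 480x640 float32, m along the optical axis (not along the pixel's ray), 0 where there is no reading.
- calibration(name): a dict with "intrinsics" (3x3 intrinsics, pixels), "k1" (the pictures are not rectified: a ray, as slopes to the right and down, at radius r is drawn at 1 + k1 r^2 times it, then the intrinsics apply), "world_to_cam" (4x4, takes a point from world to camera coordinates); the wrist camera has in their place "hand_eye" (4x4, takes a point from camera to tool coordinates, whose origin is the TCP and whose axes are the flange's). Camera axes: x right, y up, looking along -z (the intrinsics and any distortion apply to the point x, -y, -z); pixel columns grow to the right and rows downward; lengths in m; the calibration is good to about 2 mm. A picture is of the moment at which its call begins: read the wrist's pose just before it. calibration takes no time and is no camera call.
- hand_in(): hands the job in; it is judged then, once.
The state is a dict: "time": time; "qpos": joint angles; "qvel": joint speeds; "joint_efforts": joint torques, N m; "tool_pos": TCP position; "tool_rot": TCP orientation; "contact_force": force on the tool from outside, world axes, zero at the start; "torque": the same for the moment, N m; "opening": finger opening in m; "grip_force": force on a finger pad.
Only numpy, scipy, OpenCV 4.12 (cv2) and the standard library are available. Lean on these libraries where they do the work, as an engineer would, in place of code of your own. Each camera call takes 0.05 s, during which the arm holds its last target. There are 200 camera calls.

## Working session

There is one attempt and no reset: what is moved stays moved. The work goes in short steps, Python scripts to look and compute and a tool call to move; the robot and the scene stay as the last step left them, time stands still between calls to the robot, and variables do not carry over. Pictures are saved under pics/ and viewed, at most 14 in all, crops included, and the job is handed in when it is done.

Besides the shell and the picture viewer there is one more tool, called after ">>>" as name([rows], argument=value, ...), one row to a line, values as JSON. send_rows: Moves the arm, as the interface text tells. Its arguments: {"type":"object","properties":{"targets":{"type":"array","items":{"type":"array","items":{"type":"number"}}},"grip_force":{"type":"number"}},"required":["targets"]}

```bash
ls; mkdir -p pics
cat > h.py <<'E'
import numpy as np, cv2
from cell import *
def pix2world(name,u,v,d,cal=None,st=None):
    c=cal or calibration(name);K=np.array(c["intrinsics"]);k1=c["k1"]
    u=np.asarray(u,float);v=np.asarray(v,float);d=np.asarray(d,float)
    x=(u-K[0,2])/K[0,0];y=(v-K[1,2])/K[1,1];rd=np.hypot(x,y);r=rd.copy()
    for _ in range(20): r=rd/(1+k1*r*r)
    s=1/(1+k1*r*r);x=x*s;y=y*s
    P=np.stack([x*d,-y*d,-d,np.ones_like(d)],-1)
    if name=="wrist":
        from scipy.spatial.transform import Rotation as R
        T=np.eye(4);T[:3,:3]=R.from_euler('xyz',st["tool_rot"]).as_matrix();T[:3,3]=st["tool_pos"]
        M=T@np.array(c["hand_eye"])
    else: M=np.linalg.inv(np.array(c["world_to_cam"]))
    return (P@M.T)[...,:3]
def cloud(name):
    st=observe();im,d=read_camera(name)
    v,u=np.mgrid[:480,:640]
    return im,d,pix2world(name,u,v,d,st=st),st
def save(im,f): cv2.imwrite("pics/"+f,cv2.cvtColor(im,cv2.COLOR_RGB2BGR))
E
python3 - <<'E'
from h import *
print(observe(),tcp_to_grasp)
for n in("scene","top"):
    im,d,P,st=cloud(n);save(im,n+"0.png");np.savez(n+"0.npz",im=im,d=d,P=P)
    print(n,np.linalg.inv(np.array(calibration(n)["world_to_cam"]))[:3,3])
E
```

```text
pics
{'time': 0.0, 'qpos': array([-1.28802368e+00,  3.42678514e-01,  1.52501397e+00,  1.33812084e-05,
        1.27536481e+00, -1.46009071e-01]), 'qvel': array([-0.00022595,  0.00042691,  0.00025095, -0.00074155, -0.00060379,
       -0.00026237]), 'joint_efforts': array([-7.19100171e-05, -4.31237555e+01, -2.44226557e+01,  7.18872109e-02,
        5.59757254e-02, -1.17280642e-04]), 'tool_pos': array([ 0.21818388, -0.47708089,  0.22606896]), 'tool_rot': array([-3.14014546e+00, -2.25750486e-04,  4.28777649e-01]), 'contact_force': array([-0.47577395,  0.99679496, -0.89212526]), 'torque': array([-0.06389286, -0.06795418,  0.01844565]), 'grip_force': 0.0, 'opening': 0.09162460863321267} 0.0188
scene [0.46237695 0.60727633 1.06528233]
top [ 0.4945215  -0.01006307  0.99915514]
```

View pics/scene0.png

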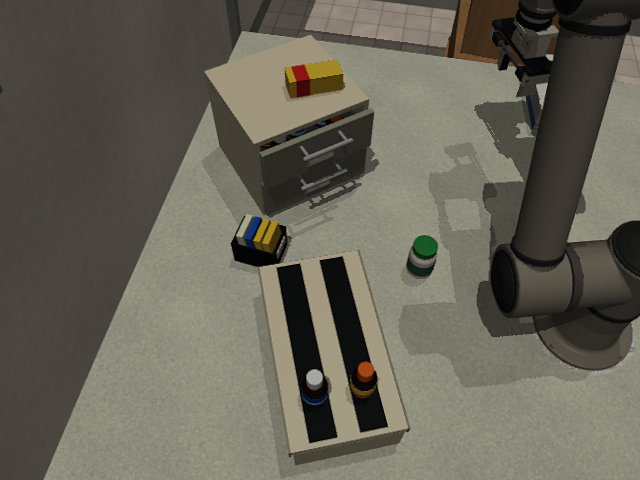

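View pics/top0.png

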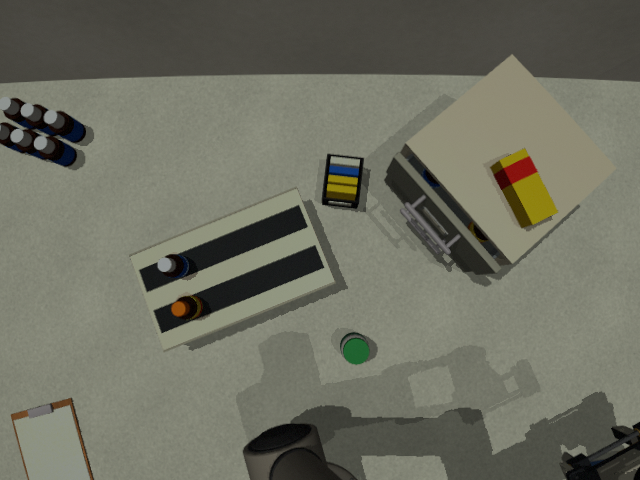

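The views show the shelf with the white-capped bottle at top (170,265) on the far runner and the orange one at (183,308) on the near runner. The cabinet is at upper right, its drawer slightly open with the handle near (427,228). The jar is at (355,347) and the bin at (343,180).

Run:
```python
from h import *
def rect(m,P,name):
    q=P[m][:,:2].astype(np.float32);r=cv2.minAreaRect(q);print(name,len(q),np.round(r[0],4),np.round(r[1],4),r[2],"z",np.median(P[m][:,2]).round(4));return r
for n in("top","scene"):
    z=np.load(n+"0.npz");im,P=z["im"].astype(int),z["P"];Z=P[...,2];X,Y=P[...,0],P[...,1];ok=z["d"]>0
    print(n)
    def er(m):
        m=cv2.erode(m.astype(np.uint8),np.ones((3,3)));k,l,s,c=cv2.connectedComponentsWithStats(m);return l==1+np.argmax(s[1:,4])
    rect(er(ok&(abs(Z-.244)<.008)&(X>.4)&(Y<0)),P,"cabtop")
    sh=er(ok&(abs(Z-.1)<.008)&(Y>-.05)&(X>.25));rect(sh,P,"shelf")
    dark=sh&(im.sum(-1)<100)
    k,l,s,c=cv2.connectedComponentsWithStats(dark.astype(np.uint8))
    for i in range(1,k):
        if s[i,4]>300: rect(l==i,P,"runner")
    for nm,m in(("caps",ok&(abs(Z-.188)<.012)&(Y>.05)&(X>.25)),):
        k,l,s,c=cv2.connectedComponentsWithStats(m.astype(np.uint8))
        for i in range(1,k):
            if s[i,4]>30:
                a=l==i;rect(a,P,nm);print(im[a].mean(0), np.median(Z[a]),Z[a].max())
    m=ok&(X>.3)&(Y<0)&(Z>.195)&(Z<.237)
    k,l,s,c=cv2.connectedComponentsWithStats(m.astype(np.uint8))
    for i in range(1,k):
        if s[i,4]>30: rect(l==i,P,"mid"+str(s[i,:4]))
    rect(er(ok&(Z>.26)&(X>.5)&(Y<-.1)),P,"carton")
    rect(er(ok&(Z>.06)&(Z<.11)&(X>.5)&(Y<0.05)&(Y>-.15)&(P[...,0]<.75)),P,"bin")
    g=ok&(im[...,1]>im[...,0]+40)&(im[...,1]>im[...,2]+15);rect(er(g),P,"jar")
```

```text
top
cabtop 17937 [ 0.7261 -0.3396] [0.2765 0.2659] 40.66603469848633 z 0.2448
shelf 16402 [0.5285 0.1867] [0.2126 0.3752] 22.413938522338867 z 0.1006
runner 2688 [0.5872 0.161 ] [0.0477 0.2656] 22.598955154418945 z 0.1009
runner 2788 [0.5031 0.1301] [0.0483 0.2726] 22.502689361572266 z 0.101
runner 440 [0.5145 0.3392] [0.0474 0.0641] 22.071779251098633 z 0.1007
runner 430 [0.4304 0.3064] [0.0474 0.0594] 23.800689697265625 z 0.1008
caps 185 [0.5321 0.2919] [0.0255 0.0267] 68.15719604492188 z 0.1881
[128.77837838 132.78378378 131.59459459] 0.18811124455975803 0.19157619425510064
caps 174 [0.4501 0.262 ] [0.024  0.0251] 1.2303999662399292 z 0.1879
[131.42528736  68.90804598  11.47126437] 0.18788122537313717 0.19176825784618345
mid[391 145 120 129] 2837 [ 0.6208 -0.2171] [0.2808 0.0808] 41.1315803527832 z 0.2269
mid[419 162  26  28] 33 [ 0.6906 -0.1967] [0.0651 0.0015] 40.934906005859375 z 0.2347
carton 2288 [ 0.6603 -0.3433] [0.1165 0.0514] 25.352020263671875 z 0.2895
bin 1556 [0.5905 0.0115] [0.1763 0.0712] 0.7611269354820251 z 0.1008
jar 410 [ 0.3642 -0.0716] [0.0444 0.0444] 47.052391
[... 431 characters left out ...]
800354004 z 0.1006
caps 222 [0.4504 0.2635] [0.0266 0.0253] 53.65750503540039 z 0.1876
[143.11711712  62.73873874  21.0990991 ] 0.18755560968944435 0.19231898600281028
caps 217 [0.5316 0.2929] [0.0259 0.025 ] 58.17436599731445 z 0.188
[152.04147465 153.38248848 147.41474654] 0.1880128292070623 0.19231981476895055
mid[  0   0 111 156] 2403 [ 1.2984 -0.355 ] [0.5898 0.0141] 89.89429473876953 z 0.2152
mid[205  74 169  95] 3184 [ 0.7207 -0.2379] [0.2227 0.4011] 89.12952423095703 z 0.2193
carton 4602 [ 1.2996 -0.3325] [0.0143 0.4181] 0.766294002532959 z 0.3195
bin 1244 [0.581  0.0367] [0.1861 0.0695] 19.002254486083984 z 0.1002
jar 274 [ 0.3633 -0.0711] [0.0428 0.0435] 48.033233642578125 z 0.0951
```

Run:
```python
from h import *
a=np.deg2rad(-49.25);c,s=np.cos(a),np.sin(a)
for n in("top","scene"):
    z=np.load(n+"0.npz");P=z["P"];ok=z["d"]>0
    D=P-np.array([.726,-.339,0]);x=c*D[...,0]+s*D[...,1];y=-s*D[...,0]+c*D[...,1];Z=P[...,2]
    m=ok&(abs(Z-.244)<.006)&(abs(x)<.17)&(abs(y)<.17);print(n,"cab x,y pct",np.percentile(x[m],[.3,99.7]).round(4),np.percentile(y[m],[.3,99.7]).round(4))
    for lo in(-.12,-.08,-.04,.0,.04,.08):
        q=m&(y>lo)&(y<lo+.04);print(np.percentile(x[q],[.5,99.5]).round(4),end=" ")
    m=ok&(abs(Z-.230)<.004)&(abs(y)<.15)&(x<-.14)&(x>-.26);print("\npanel top",m.sum(),np.percentile(x[m],[2,98]).round(4),np.percentile(y[m],[1,99]).round(4),Z[m].mean())
    m=ok&(Z>.2)&(Z<.226)&(abs(y)<.075)&(x<-.15)&(x>-.26)
    hx=x[m];t=np.median(hx[hx<np.percentile(hx,60)]);b=m&(abs(x-t)<.012);
    print("handle",m.sum(),t,x[b].min(),x[b].max(),np.percentile(y[b],[1,99]).round(4),np.percentile(Z[b],[5,50,95]).round(4))
    print(np.histogram(hx,bins=np.arange(-.26,-.145,.005)))
    m=ok&(Z>.252)&(abs(x)<.14)&(abs(y)<.14);print("carton",np.percentile(x[m],[1,99]),np.percentile(y[m],[1,99]),Z[m].max())
    m=ok&(Z>.03)&(Z<.15)&(abs(P[...,0]-.62)<.1)&(P[...,1]<.03)&(P[...,1]>-.12)&(abs(y)<.3)&(x<-.2);print("bin",np.percentile(P[m][:,:2],[1,99],axis=0).round(3))
```

```text
top cab x,y pct [-0.1315  0.1335] [-0.1393  0.1392]
[-0.1312  0.1332] [-0.1309  0.1324] [-0.1313  0.1332] [-0.1313  0.1331] [-0.1314  0.1333] [-0.1313  0.1328] 
panel top 1262 [-0.1603 -0.1455] [-0.1334  0.1333] 0.23155248101465906
handle 883 -0.19412135839963085 -0.20119068288337263 -0.18215314625862836 [-0.057   0.0581] [0.2155 0.2189 0.2217]
(array([  0,   0,   0,   0,   0,   0,   0,   0,   0,   0,   0,  19, 212,
       165,  36,  23,  27,  22,  24,  74, 281,   0,   0]), array([-0.26 , -0.255, -0.25 , -0.245, -0.24 , -0.235, -0.23 , -0.225,
       -0.22 , -0.215, -0.21 , -0.205, -0.2  , -0.195, -0.19 , -0.185,
       -0.18 , -0.175, -0.17 , -0.165, -0.16 , -0.155, -0.15 , -0.145]))
carton [-0.07648356 -0.00438342] [-0.11046476  0.00766122] 0.2938817093598741
bin [[ 0.521 -0.08 ]
 [ 0.719  0.029]]
scene cab x,y pct [-0.1323  0.1342] [-0.1397  0.1396]
[-0.1326  0.1334] [-0.131   0.1324] [-0.1318  0.1328] [-0.1319  0.1321] [-0.1322  0.1331] [-0.1317  0.1329] 
panel top 750 [-0.1614 -0.1446] [-0.1317  0.1338] 0.23092963526373061
handle 843 -0.19131561865057092 -0.20229628308870162 -0.1797832761200715 [-0.0576  0.0573] [0.2127 0.218  0.2213]
(array([  0,   0,   0,   0,   0,   0,   0,   0,   0,   0,   0,  23, 164,
        80,  16,  11,  16,  15,  14, 129, 374,   1,   0]), array([-0.26 , -0.255, -0.25 , -0.245, -0.24 , -0.235, -0.23 , -0.225,
       -0.22 , -0.215, -0.21 , -0.205, -0.2  , -0.195, -0.19 , -0.185,
       -0.18 , -0.175, -0.17 , -0.165, -0.16 , -0.155, -0.15 , -0.145]))
carton [-0.07627967 -0.00389179] [-0.10935017  0.00869451] 0.29407589730742056
bin [[ 0.522 -0.077]
 [ 0.719  0.029]]
```

>>> send_rows([
  [0.25,0.03,0.023,0.02,0.0566],
  [0.25,0.036,0.0275,0.02,0.0566],
  [0.25,0.036,0.0275,0.02,0.0566],
  [0.25,0.036,0.0275,0.02,0.0566],
  [0.25,0.036,0.0275,0.02,0.0566],
])

```text
time: 0.6
tool_pos: [0.3933, -0.343, 0.3273]
tool_rot: [-3.141, 0.0, 0.714]
contact_force: [1.1, -0.6, -0.5]
opening: 0.0558
grip_force: 0.0
```

>>> send_rows([
  [0.25,0.036,0.0275,0,0],
  [0.25,0.036,0.0275,0,0],
  [0.25,0.036,0.0275,0,0],
  [0.25,0.036,0.0275,0,0],
  [0.25,0.036,0.0275,0,0],
])

```text
time: 1.1
tool_pos: [0.5735, -0.2055, 0.3263]
tool_rot: [-3.141, 0.0, 0.712]
contact_force: [0.8, 0.3, -0.1]
opening: 0.0233
grip_force: 0.0
```

>>> send_rows([
  [0.25,0.036,0.0275,0,0],
  [0.25,0.0094,0.0041,0,0],
  [0.25,0,0,0,0],
  [0.25,0,0,0,0],
])

```text
time: 1.5
tool_pos: [0.617, -0.1761, 0.3263]
tool_rot: [-3.141, 0.001, 0.711]
contact_force: [-0.3, -0.0, -0.3]
opening: 0.0229
grip_force: 0.0
```

Run:
```python
from h import *
st=observe();print(st["tool_pos"],st["tool_rot"],st["contact_force"],st["opening"],st["time"])
im,d,P,st=cloud("wrist");save(im,"w1.png");np.savez("w1.npz",im=im,P=P,d=d)
a=np.deg2rad(-49.25);c,s=np.cos(a),np.sin(a);D=P-np.array([.726,-.339,0]);x=c*D[...,0]+s*D[...,1];y=-s*D[...,0]+c*D[...,1];Z=P[...,2]
m=(d>0)&(Z>.2)&(Z<.226)&(abs(y)<.05)&(x<-.15)&(x>-.26)
print(m.sum(),np.histogram(x[m],bins=np.arange(-.22,-.145,.005)))
b=m&(x<-.175);print(x[b].mean(),np.percentile(x[b],[2,98]),np.percentile(Z[b],[5,50,95]))
```

```text
[ 0.61698585 -0.17611135  0.32627617] [-3.14088904e+00  1.08639920e-03  7.11286192e-01] [-0.31513888 -0.04536537 -0.25613602] 0.0229338670747048 1.5
2634 (array([  0,   0,   0,   0, 780, 777, 281,  94,  83,  95,  78,  86, 360,
         0,   0]), array([-0.22 , -0.215, -0.21 , -0.205, -0.2  , -0.195, -0.19 , -0.185,
       -0.18 , -0.175, -0.17 , -0.165, -0.16 , -0.155, -0.15 , -0.145]))
-0.19256537991817496 [-0.19924593 -0.17753925] [0.21603096 0.21920454 0.22086431]
```

>>> send_rows([
  [0.25,0,0,-0.045,0],
  [0.25,0,0,-0.04,0],
  [0.25,0,0,-0.03,0],
  [0.25,0,0,-0.011,0],
  [0.25,0,0,0,0],
])

```text
time: 2.05
tool_pos: [0.6165, -0.1763, 0.2]
tool_rot: [-3.14, 0.001, 0.71]
contact_force: [0.3, -0.1, 1.1]
opening: 0.0227
grip_force: 0.0
```

>>> send_rows([
  [0.0,0,0,0,0],
  [0.0,0,0,0,0],
  [0.0,0,0,0,0],
  [0.0,0,0,0,0],
  [0.0,0,0,0,0],
], grip_force=30)

```text
time: 2.55
tool_pos: [0.6184, -0.1759, 0.203]
tool_rot: [3.138, -0.001, 0.712]
contact_force: [-2.1, -1.5, 6.3]
opening: 0.0102
grip_force: 30.0
```

>>> send_rows([
  [0,-0.0033,0.0038,0,0],
  [0,-0.0059,0.0068,0,0],
  [0,-0.0078,0.0091,0,0],
  [0,-0.0078,0.0091,0,0],
  [0,-0.0078,0.0091,0,0],
])

```text
time: 3.05
tool_pos: [0.5863, -0.1385, 0.203]
tool_rot: [3.136, -0.002, 0.712]
contact_force: [1.2, -3.1, 5.1]
opening: 0.0098
grip_force: 30.0
```

>>> send_rows([
  [0,-0.0078,0.0091,0,0],
  [0,-0.0078,0.0091,0,0],
  [0,-0.0078,0.0091,0,0],
  [0,-0.0078,0.0091,0,0],
  [0,-0.0078,0.0091,0,0],
])

```text
time: 3.55
tool_pos: [0.5473, -0.093, 0.203]
tool_rot: [3.136, -0.002, 0.712]
contact_force: [0.7, -4.7, 7.0]
opening: 0.01
grip_force: 30.0
```

>>> send_rows([
  [0,-0.0065,0.0076,0,0],
  [0,-0.0046,0.0053,0,0],
  [0,-0.002,0.0023,0,0],
  [0,-0.001,0.0011,0,0],
  [0,0,0,0,0],
])

```text
time: 4.05
tool_pos: [0.533, -0.0765, 0.203]
tool_rot: [3.137, -0.002, 0.712]
contact_force: [-1.8, -1.9, 7.4]
opening: 0.01
grip_force: 30.0
```

>>> send_rows([
  [0,-0.002,0.0023,0,0],
  [0,-0.002,0.0023,0,0],
  [0,-0.001,0.0011,0,0],
  [0,0,0,0,0],
])

```text
time: 4.45
tool_pos: [0.5292, -0.072, 0.2031]
tool_rot: [3.133, -0.002, 0.712]
contact_force: [3.4, -6.3, 4.9]
opening: 0.0096
grip_force: 30.0
```

>>> send_rows([
  [0,-0.0013,0.0015,0,0],
  [0,-0.0013,0.0015,0,0],
  [0,0,0,0,0],
])

```text
time: 4.75
tool_pos: [0.5292, -0.0719, 0.2031]
tool_rot: [3.126, -0.003, 0.711]
contact_force: [11.8, -17.9, -2.5]
opening: 0.0099
grip_force: 30.0
```

>>> send_rows([
  [0,0.0023,-0.0027,0,0],
  [0.25,0,0,0,0],
  [0.25,0,0,0,0],
  [0.25,0,0,0.03,0],
  [0.25,0,0,0.045,0],
])

```text
time: 5.25
tool_pos: [0.5251, -0.0689, 0.2741]
tool_rot: [-3.136, 0.004, 0.712]
contact_force: [1.4, -0.4, -0.1]
opening: 0.023
grip_force: 0.0
```

>>> send_rows([
  [0.5,0.01,-0.02,0.045,0],
  [0.5,0.015,-0.028,0.045,0],
  [0.5,0.015,-0.028,0.02,0],
  [0.5,0.015,-0.028,0.015,0],
  [0.5,0,0,0,0],
])

```text
time: 5.75
tool_pos: [0.5815, -0.1739, 0.3971]
tool_rot: [3.139, -0.0, 0.709]
contact_force: [0.6, 0.8, -0.3]
opening: 0.046
grip_force: 0.0
```

Run:
```python
from h import *
im,d,P,st=cloud("wrist");save(im,"w2.png");np.savez("w2.npz",im=im,P=P,d=d)
print(st["tool_pos"],st["tool_rot"],st["opening"],st["time"])
```

```text
[ 0.58146157 -0.17388133  0.39705954] [ 3.13905126e+00 -4.75527221e-04  7.09105339e-01] 0.046024540799413524 5.75
```

View pics/w2.png

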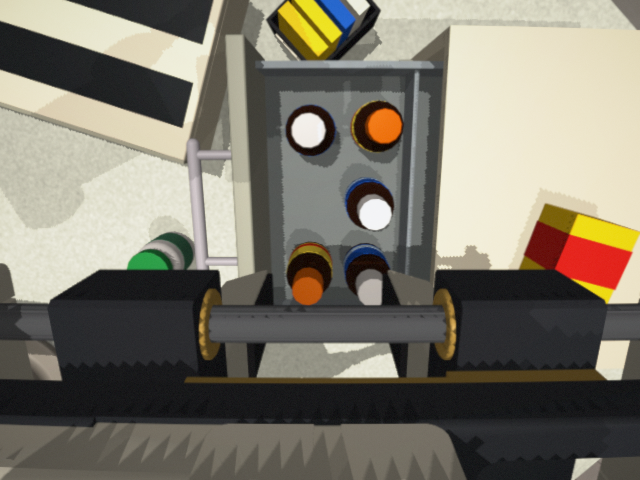

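The wrist view shows the drawer fully out. White caps are at (308,128), (372,205) and (368,285), and orange caps at (380,127) and (307,285). I'll locate them from the wrist and top cameras.

```bash
cat >> h.py <<'E'
A=np.deg2rad(-49.25)
def tocab(P):
    c,s=np.cos(A),np.sin(A);D=np.asarray(P)[...,:2]-np.array([.726,-.339])
    return np.stack([c*D[...,0]+s*D[...,1],-s*D[...,0]+c*D[...,1]],-1)
def toshelf(P):
    a=np.deg2rad(22.5);c,s=np.cos(a),np.sin(a);D=np.asarray(P)[...,:2]-np.array([.5285,.1865])
    return np.stack([c*D[...,0]+s*D[...,1],-s*D[...,0]+c*D[...,1]],-1)
def caps(im,d,P,zlo,zhi,region,minpx=40):
    h=cv2.cvtColor(im,cv2.COLOR_RGB2HSV).astype(int)
    base=(d>0)&(P[...,2]>zlo)&(P[...,2]<zhi)&region
    for nm,cm in(("orange",(h[...,0]<16)&(h[...,1]>140)&(h[...,2]>70)),("white",(h[...,1]<50)&(h[...,2]>70))):
        m=cv2.morphologyEx((base&cm).astype(np.uint8),cv2.MORPH_OPEN,np.ones((2,2)))
        k,l,s,c=cv2.connectedComponentsWithStats(m)
        for i in range(1,k):
            if s[i,4]>minpx:
                q=P[l==i];zt=np.percentile(q[:,2],90);t=q[q[:,2]>zt-.006]
                (cx,cy),r=cv2.minEnclosingCircle(t[:,:2].astype(np.float32))
                p=np.array([cx,cy]);print(nm,s[i,4],"xy",p.round(4),"r",round(r,4),"ztop",zt.round(4),"cab",tocab(p).round(4),"shelf",toshelf(p).round(4))
E
python3 - <<'E'
from h import *
z=np.load("w2.npz");C=tocab(z["P"]);reg=(C[...,0]>-.27)&(C[...,0]<-.14)&(abs(C[...,1])<.118)
caps(z["im"],z["d"],z["P"],.2,.24,reg)
for n in("top","scene"):
    print(n);im,d,P,st=cloud(n);C=tocab(P);save(im,n+"1.png");reg=(C[...,0]>-.27)&(C[...,0]<-.14)&(abs(C[...,1])<.118)
    caps(im,d,P,.2,.24,reg,25)
    S=toshelf(P);caps(im,d,P,.17,.2,(abs(S[...,0])<.1)&(abs(S[...,1])<.19),25)
E
```

```text
orange 961 xy [ 0.6532 -0.1522] r 0.0308 ztop 0.2216 cab [-0.189   0.0668] shelf [-0.0144 -0.3607]
orange 881 xy [ 0.568  -0.1726] r 0.0767 ztop 0.2217 cab [-0.2291 -0.0111] shelf [-0.1009 -0.3469]
white 929 xy [ 0.6234 -0.1197] r 0.0138 ztop 0.2216 cab [-0.2331  0.0654] shelf [-0.0295 -0.3192]
white 916 xy [ 0.6165 -0.1748] r 0.0472 ztop 0.2216 cab [-0.1959  0.0242] shelf [-0.057  -0.3675]
white 751 xy [ 0.5902 -0.1984] r 0.08 ztop 0.222 cab [-0.1952 -0.0111] shelf [-0.0903 -0.3792]
top
orange 197 xy [ 0.5857 -0.0902] r 0.1215 ztop 0.2224 cab [-0.28    0.0561] shelf [-0.0531 -0.2776]
white 209 xy [ 0.5634 -0.069 ] r 0.0908 ztop 0.2221 cab [-0.3106  0.053 ] shelf [-0.0655 -0.2495]
white 51 xy [ 0.5347 -0.208 ] r 0.0552 ztop 0.2227 cab [-0.2242 -0.0594] shelf [-0.1453 -0.3668]
orange 168 xy [0.4708 0.1312] r 0.1433 ztop 0.1898 cab [-0.5228  0.1136] shelf [-0.0745 -0.029 ]
white 174 xy [0.5306 0.291 ] r 0.0134 ztop 0.1899 cab [-0.6048  0.2632] shelf [0.0419 0.0957]
scene
orange 95 xy [ 0.5148 -0.2052] r 0.0133 ztop 0.222 cab [-0.2392 -0.0727] shelf [-0.1626 -0.3567]
orange 151 xy [ 0.6618 -0.162 ] r 0.0145 ztop 0.2218 cab [-0.176   0.0669] shelf [-0.0102 -0.373 ]
white 94 xy [ 0.5517 -0.2511] r 0.0136 ztop 0.2221 cab [-0.1803 -0.0747] shelf [-0.146  -0.4132]
white 157 xy [0.5363 0.1947] r 0.4192 ztop 0.2219 cab [-0.5282  0.2047] shelf [0.0103 0.0046]
white 155 xy [0.5417 0.2378] r 0.378 ztop 0.2216 cab [-0.5573  0.2369] shelf [0.0318 0.0424]
orange 230 xy [0.449 0.264] r 0.0132 ztop 0.1899 cab [-0.6377  0.1838] shelf [-0.0438  0.1021]
white 231 xy [0.5307 0.2938] r 0.0127 ztop 0.1902 cab [-0.6069  0.2651] shelf [0.0431 0.0983]
```

```bash
python3 - <<'E'
s=open("h.py").read()
s=s.replace("(cx,cy),r=cv2.minEnclosingCircle(t[:,:2].astype(np.float32))","lo,hi=np.percentile(t[:,:2],[2,98],axis=0);(cx,cy)=(lo+hi)/2;r=np.mean(hi-lo)/2")
open("h.py","w").write(s)
E
python3 - <<'E'
from h import *
z=np.load("w2.npz");C=tocab(z["P"]);reg=(C[...,0]>-.27)&(C[...,0]<-.14)&(abs(C[...,1])<.118)
caps(z["im"],z["d"],z["P"],.2,.24,reg)
for n in("top","scene"):
    print(n);im,d,P,st=cloud(n);C=tocab(P);reg=(C[...,0]>-.27)&(C[...,0]<-.14)&(abs(C[...,1])<.118)
    caps(im,d,P,.2,.24,reg,25)
    S=toshelf(P);caps(im,d,P,.17,.2,(abs(S[...,0])<.1)&(abs(S[...,1])<.19),25)
E
```

```text
orange 961 xy [ 0.6654 -0.1637] r 0.0121 ztop 0.2216 cab [-0.1723  0.0685] shelf [-0.0075 -0.376 ]
orange 881 xy [ 0.5166 -0.2075] r 0.0126 ztop 0.2217 cab [-0.2363 -0.0728] shelf [-0.1618 -0.3595]
white 929 xy [ 0.6234 -0.12  ] r 0.012 ztop 0.2216 cab [-0.2329  0.0652] shelf [-0.0297 -0.3195]
white 916 xy [ 0.6069 -0.2065] r 0.0123 ztop 0.2216 cab [-0.1782 -0.0037] shelf [-0.078  -0.3931]
white 751 xy [ 0.5756 -0.2129] r 0.0429 ztop 0.222 cab [-0.1937 -0.0316] shelf [-0.1093 -0.387 ]
top
orange 198 xy [ 0.6651 -0.1628] r 0.0115 ztop 0.2224 cab [-0.1733  0.0689] shelf [-0.0074 -0.375 ]
white 210 xy [ 0.6224 -0.1184] r 0.0119 ztop 0.2224 cab [-0.2347  0.0655] shelf [-0.03   -0.3177]
white 45 xy [ 0.5444 -0.2532] r 0.0058 ztop 0.2219 cab [-0.1835 -0.0816] shelf [-0.1536 -0.4123]
orange 170 xy [0.4493 0.2611] r 0.011 ztop 0.1902 cab [-0.6353  0.1821] shelf [-0.0446  0.0993]
white 176 xy [0.5305 0.2906] r 0.0112 ztop 0.19 cab [-0.6046  0.2629] shelf [0.0417 0.0954]
scene
orange 96 xy [ 0.5143 -0.2049] r 0.0113 ztop 0.2219 cab [-0.2398 -0.0729] shelf [-0.1629 -0.3562]
orange 147 xy [ 0.6636 -0.1604] r 0.0112 ztop 0.2215 cab [-0.176   0.0693] shelf [-0.008  -0.3722]
white 90 xy [ 0.5511 -0.2509] r 0.011 ztop 0.2218 cab [-0.181 -0.075] shelf [-0.1465 -0.4127]
white 153 xy [ 0.6063 -0.2037] r 0.0115 ztop 0.2217 cab [-0.1806 -0.0024] shelf [-0.0775 -0.3903]
white 162 xy [ 0.6224 -0.1165] r 0.0111 ztop 0.2219 cab [-0.2362  0.0667] shelf [-0.0292 -0.3158]
orange 229 xy [0.449  0.2639] r 0.0112 ztop 0.1898 cab [-0.6376  0.1837] shelf [-0.0438  0.102 ]
white 222 xy [0.5303 0.2938] r 0.0112 ztop 0.1903 cab [-0.6071  0.2649] shelf [0.0428 0.0985]
```

View pics/scene1.png

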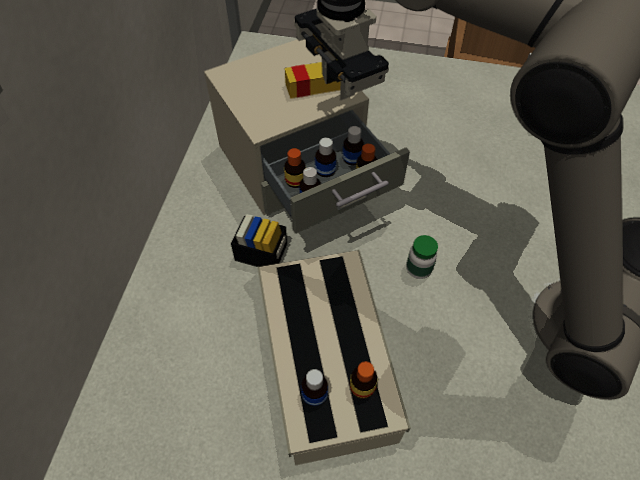

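Run:
```python
from h import *
print(np.round(calibration("wrist")["hand_eye"],3));st=observe();print(st["qpos"].round(3),st["tool_pos"].round(4),st["tool_rot"].round(3),st["time"])
```

```text
[[ 0.001  0.968  0.251  0.067]
 [ 1.    -0.    -0.001  0.   ]
 [-0.001  0.251 -0.968 -0.159]
 [ 0.     0.     0.     1.   ]]
[-0.412  0.447  0.911  0.     1.785  0.446] [ 0.5798 -0.1698  0.3959] [-3.14   0.     0.713] 6.0
```

>>> send_rows([
  [0.6,0.0043,0.0051,0,0.15],
  [0.6,0.0043,0.0051,0,0.15],
  [0.6,0.0043,0.0051,0,0.15],
  [0.6,0.0043,0.0051,0,0.15],
  [0.6,0.0043,0.0051,0,0.15],
])

```text
time: 6.5
tool_pos: [0.6015, -0.144, 0.3964]
tool_rot: [-3.141, -0.0, 1.469]
contact_force: [1.1, 0.7, 0.0]
opening: 0.0553
grip_force: 0.0
```

>>> send_rows([
  [0.6,0.0043,0.0051,-0.02,0.15],
  [0.6,0.0043,0.0051,-0.02,0.15],
  [0.6,0.0043,0.0051,-0.02,0.15],
  [0.6,0.0043,0.0051,-0.02,0.15],
  [0.6,0.0043,0.0051,-0.016,0.15],
])

```text
time: 7.0
tool_pos: [0.6226, -0.1184, 0.2991]
tool_rot: [-3.141, -0.001, 2.219]
contact_force: [0.5, 0.4, 0.0]
opening: 0.055
grip_force: 0.0
```

>>> send_rows([
  [0.6,0,0,0,0.071],
  [0.6,0,0,0,0],
  [0.6,0,0,0,0],
])

```text
time: 7.3
tool_pos: [0.6231, -0.1193, 0.3008]
tool_rot: [3.141, 0.0, 2.282]
contact_force: [0.4, -0.2, 1.1]
opening: 0.0553
grip_force: 0.0
```

```bash
cat >> h.py <<'E'
def look(names):
    for n in names:
        im,d,P,st=cloud(n)
        if n=="wrist": print(st["tool_pos"].round(4),st["tool_rot"].round(3),st["contact_force"].round(1),round(float(st["opening"]),4),st["time"])
        print(n);C=tocab(P);reg=(C[...,0]>-.275)&(C[...,0]<-.142)&(abs(C[...,1])<.118)
        caps(im,d,P,.2,.24,reg,25)
        S=toshelf(P);caps(im,d,P,.17,.2,(abs(S[...,0])<.1)&(abs(S[...,1])<.19),25)
    return im
E
python3 - <<'E'
from h import *
save(look(["top","scene","wrist"]),"w3.png")
E
```

```text
top
orange 210 xy [ 0.5143 -0.2062] r 0.0119 ztop 0.2223 cab [-0.2388 -0.0737] shelf [-0.1634 -0.3574]
white 140 xy [ 0.6211 -0.117 ] r 0.0103 ztop 0.2222 cab [-0.2367  0.0655] shelf [-0.0306 -0.3158]
white 88 xy [ 0.5228 -0.1283] r 0.004 ztop 0.619 cab [-0.2923 -0.0164] shelf [-0.1258 -0.2886]
orange 170 xy [0.4495 0.2609] r 0.0111 ztop 0.1897 cab [-0.635   0.1822] shelf [-0.0445  0.099 ]
white 174 xy [0.5306 0.2908] r 0.0111 ztop 0.1894 cab [-0.6047  0.2631] shelf [0.0418 0.0956]
scene
orange 138 xy [ 0.5147 -0.2046] r 0.0114 ztop 0.2209 cab [-0.2398 -0.0724] shelf [-0.1625 -0.3561]
orange 75 xy [ 0.664  -0.1582] r 0.0101 ztop 0.222 cab [-0.1775  0.071 ] shelf [-0.0068 -0.3703]
white 99 xy [ 0.5522 -0.2506] r 0.0115 ztop 0.2216 cab [-0.1805 -0.074 ] shelf [-0.1454 -0.4129]
white 78 xy [ 0.6055 -0.2025] r 0.0098 ztop 0.2218 cab [-0.1821 -0.0021] shelf [-0.0777 -0.3888]
white 134 xy [ 0.6217 -0.1163] r 0.0107 ztop 0.2217 cab [-0.2368  0.0664] shelf [-0.0298 -0.3154]
orange 230 xy [0.4491 0.2642] r 0.0113 ztop 0.1897 cab [-0.6377  0.184 ] shelf [-0.0436  0.1022]
white 229 xy [0.5306 0.2935] r 0.0109 ztop 0.1901 cab [-0.6068  0.2649] shelf [0.0429 0.0981]
[ 0.6232 -0.1198  0.301 ] [3.141e+00 1.000e-03 2.282e+00] [ 0.3 -0.2  0.7] 0.0549 7.4
wrist
orange 2055 xy [ 0.5166 -0.2069] r 0.0125 ztop 0.2215 cab [-0.2367 -0.0724] shelf [-0.1615 -0.3589]
orange 70 xy [ 0.6041 -0.0961] r 0.0014 ztop 0.3793 cab [-0.2636  0.0662] shelf [-0.0383 -0.29  ]
orange 166 xy [ 0.6722 -0.1709] r 0.0061 ztop 0.2215 cab [-0.1625  0.069 ] shelf [-0.004  -0.3851]
white 1704 xy [ 0.6227 -0.1183] r 0.0124 ztop 0.2215 cab [-0.2346  0.0658] shelf [-0.0296 -0.3177]
```

View pics/w3.png

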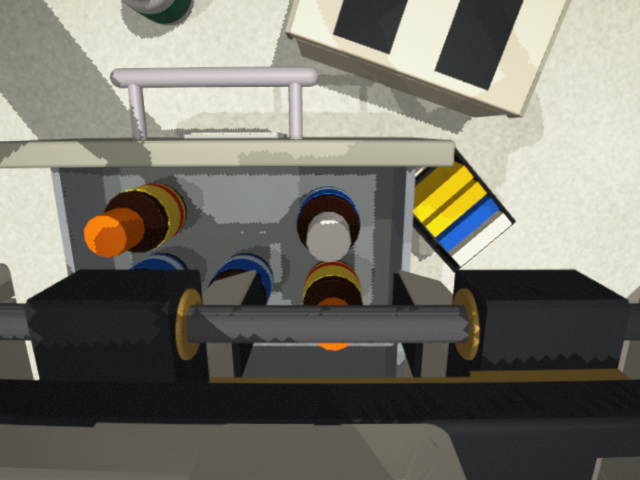

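>>> send_rows([
  [0.6,-0.0005,0.0015,-0.04,0],
  [0.6,0,0,-0.04,0],
  [0.6,0,0,-0.02,0],
  [0.6,0,0,-0.011,0],
  [0.6,0,0,0,0],
])

```text
time: 7.95
tool_pos: [0.6223, -0.1184, 0.1883]
tool_rot: [-3.141, -0.002, 2.282]
contact_force: [1.0, 0.4, 0.2]
opening: 0.0551
grip_force: 0.0
```

>>> send_rows([
  [0.2,0,0,0,0],
  [0.2,0,0,0,0],
  [0.2,0,0,0,0],
  [0.2,0,0,0,0],
  [0.2,0,0,0,0],
], grip_force=12)

```text
time: 8.45
tool_pos: [0.6232, -0.1186, 0.1902]
tool_rot: [3.141, 0.001, 2.283]
contact_force: [-0.5, -0.3, 3.3]
opening: 0.0277
grip_force: 12.0
```

>>> send_rows([
  [0.2,0,0,0.015,0],
  [0.2,0,0,0.03,0],
  [0.2,0,0,0.04,0],
  [0.2,0,0,0.03,0],
  [0.2,0,0,0.01,0],
])

```text
time: 8.95
tool_pos: [0.6236, -0.1187, 0.318]
tool_rot: [3.138, 0.005, 2.283]
contact_force: [0.6, -0.2, -1.6]
opening: 0.0276
grip_force: 12.0
```

>>> send_rows([
  [0.2,-0.004,0.02,0,-0.032],
  [0.2,-0.006,0.03,0,-0.032],
  [0.2,-0.008,0.0401,0,-0.032],
  [0.2,-0.008,0.0401,0,-0.032],
  [0.2,-0.008,0.0401,0,-0.032],
])

```text
time: 9.45
tool_pos: [0.5878, 0.0531, 0.3126]
tool_rot: [-3.139, -0.002, 2.121]
contact_force: [0.7, 0.0, -1.3]
opening: 0.0276
grip_force: 12.0
```

>>> send_rows([
  [0.2,-0.008,0.0401,0,-0.032],
  [0.2,-0.008,0.0401,0,-0.032],
  [0.2,-0.008,0.0401,0,-0.032],
  [0.2,-0.006,0.03,0,-0.032],
  [0.2,-0.004,0.0203,0,-0.0305],
])

```text
time: 9.95
tool_pos: [0.5535, 0.2246, 0.3127]
tool_rot: [-3.139, -0.001, 1.965]
contact_force: [0.5, -0.5, -1.3]
opening: 0.0276
grip_force: 12.0
```

>>> send_rows([
  [0.2,-0.002,0.0101,0,0],
  [0.2,-0.002,0.0101,0,0],
  [0.2,0,0,0,0],
  [0.2,0,0,0,0],
])

```text
time: 10.35
tool_pos: [0.551, 0.2418, 0.314]
tool_rot: [-3.141, 0.0, 1.964]
contact_force: [0.9, 0.8, -1.3]
opening: 0.0281
grip_force: 12.0
```

Run:
```python
from h import *
save(look(["top","scene","wrist"]),"w4.png")
```

```text
top
orange 193 xy [ 0.6653 -0.1631] r 0.0112 ztop 0.2222 cab [-0.1729  0.0688] shelf [-0.0074 -0.3753]
orange 219 xy [ 0.5151 -0.2062] r 0.0123 ztop 0.2221 cab [-0.2383 -0.0731] shelf [-0.1627 -0.3576]
white 222 xy [ 0.5889 -0.2267] r 0.0124 ztop 0.2222 cab [-0.1746 -0.0305] shelf [-0.1023 -0.4049]
white 224 xy [ 0.5515 -0.2527] r 0.0117 ztop 0.2221 cab [-0.1793 -0.0759] shelf [-0.1468 -0.4146]
orange 159 xy [0.4493 0.2609] r 0.011 ztop 0.1902 cab [-0.6351  0.182 ] shelf [-0.0447  0.099 ]
scene
orange 165 xy [ 0.5146 -0.2046] r 0.0117 ztop 0.2212 cab [-0.2398 -0.0724] shelf [-0.1625 -0.356 ]
orange 238 xy [0.4491 0.2642] r 0.0113 ztop 0.1899 cab [-0.6377  0.184 ] shelf [-0.0436  0.1022]
white 230 xy [0.5304 0.294 ] r 0.011 ztop 0.1902 cab [-0.6072  0.265 ] shelf [0.0429 0.0985]
[0.5511 0.2416 0.3143] [-3.142  0.     1.963] [ 0.4 -0.1 -2.1] 0.0276 10.45
wrist
orange 1397 xy [0.4503 0.2622] r 0.012 ztop 0.1896 cab [-0.6354  0.1836] shelf [-0.0433  0.0999]
white 1204 xy [0.5314 0.2916] r 0.0118 ztop 0.1896 cab [-0.6048  0.2642] shelf [0.0429 0.096 ]
```

View pics/w4.png

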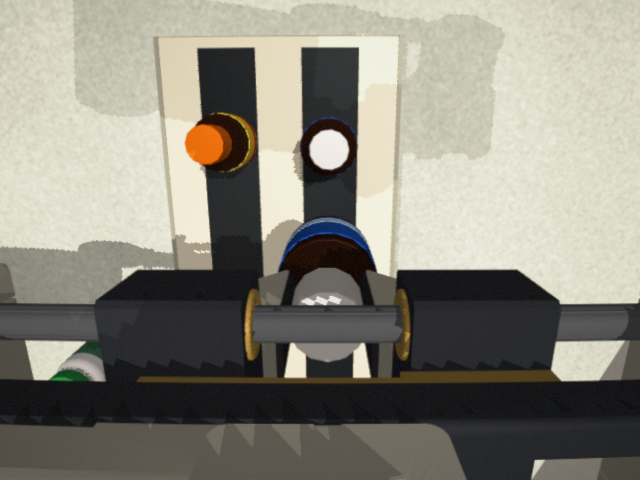

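>>> send_rows([
  [0.2,0,0,-0.03,0],
  [0.2,0,0,-0.04,0],
  [0.2,0,0,-0.04,0],
  [0.2,0,0,-0.025,0],
  [0.2,0,0,-0.012,0],
])

```text
time: 11.0
tool_pos: [0.5498, 0.2415, 0.1647]
tool_rot: [-3.137, -0.0, 1.963]
contact_force: [0.0, 0.3, -1.6]
opening: 0.0276
grip_force: 12.0
```

>>> send_rows([
  [0.2,0,0,-0.004,0],
  [0.2,0,0,-0.002,0],
  [0.2,0,0,-0.002,0],
  [0.2,0,0,-0.001,0],
  [0.2,0,0,0,0],
])

```text
time: 11.5
tool_pos: [0.5511, 0.2427, 0.1591]
tool_rot: [3.14, 0.0, 1.964]
contact_force: [0.7, -0.4, -1.1]
opening: 0.0275
grip_force: 12.0
```

>>> send_rows([
  [0.2,0,0,-0.001,0],
  [0.2,0,0,0,0],
  [0.2,0,0,0,0],
])

```text
time: 11.8
tool_pos: [0.5512, 0.2428, 0.1582]
tool_rot: [3.14, 0.0, 1.964]
contact_force: [0.6, 0.2, 4.0]
opening: 0.0274
grip_force: 12.0
```

>>> send_rows([
  [0.2,0,0,-0.001,0],
  [0.2,0,0,0,0],
  [0.2,0,0,0,0],
])

```text
time: 12.1
tool_pos: [0.5513, 0.2428, 0.1581]
tool_rot: [3.139, 0.0, 1.964]
contact_force: [-1.9, -1.0, 10.6]
opening: 0.0274
grip_force: 12.0
```

>>> send_rows([
  [0.2,0,0,0.001,0],
  [0.55,0,0,0,0],
  [0.55,0,0,0,0],
  [0.55,0,0,0,0],
])

```text
time: 12.5
tool_pos: [0.5506, 0.2425, 0.1569]
tool_rot: [-3.141, -0.0, 1.964]
contact_force: [-0.5, -0.2, 0.3]
opening: 0.047
grip_force: 0.0
```

>>> send_rows([
  [0.55,0,0,0.02,0],
  [0.55,0,0,0.04,0],
  [0.55,0,0,0.045,0],
  [0.55,0,0,0.035,0],
  [0.55,0.0018,-0.0193,0.017,0],
])

```text
time: 13.0
tool_pos: [0.553, 0.2249, 0.3179]
tool_rot: [3.136, -0.0, 1.967]
contact_force: [-0.4, -0.3, 1.0]
opening: 0.0505
grip_force: 0.0
```

>>> send_rows([
  [0.55,0.0036,-0.045,0,-0.05],
  [0.55,0.0036,-0.045,0,-0.05],
  [0.55,0.0036,-0.045,0,-0.05],
  [0.55,0.0036,-0.045,0,-0.05],
  [0.55,0.0036,-0.045,0,-0.05],
])

```text
time: 13.5
tool_pos: [0.5704, -0.0034, 0.3141]
tool_rot: [-3.141, -0.0, 1.712]
contact_force: [1.2, -0.6, 0.2]
opening: 0.0506
grip_force: 0.0
```

>>> send_rows([
  [0.55,0.0036,-0.045,0,-0.05],
  [0.55,0.0036,-0.045,0,-0.05],
  [0.55,0.0036,-0.045,0,-0.05],
  [0.55,0.0036,-0.045,0,-0.05],
  [0.55,0.0036,-0.045,0,-0.017],
])

```text
time: 14.0
tool_pos: [0.5884, -0.2286, 0.3141]
tool_rot: [-3.141, -0.0, 1.496]
contact_force: [-0.4, -0.1, 0.6]
opening: 0.0503
grip_force: 0.0
```

>>> send_rows([
  [0.55,0,0,0,0],
  [0.55,0,0,0,0],
  [0.55,0,0,0,0],
])

```text
time: 14.3
tool_pos: [0.5886, -0.2256, 0.3143]
tool_rot: [-3.141, -0.001, 1.498]
contact_force: [-0.0, 0.3, 1.4]
opening: 0.0506
grip_force: 0.0
```

Run:
```python
from h import *
save(look(["top","scene","wrist"]),"w5.png")
```

```text
top
orange 195 xy [ 0.665  -0.1631] r 0.0114 ztop 0.2219 cab [-0.173   0.0686] shelf [-0.0077 -0.3753]
orange 138 xy [ 0.504  -0.1125] r 0.0041 ztop 0.5952 cab [-0.3165 -0.0203] shelf [-0.137  -0.2669]
white 215 xy [ 0.5817 -0.2133] r 0.0226 ztop 0.2225 cab [-0.1894 -0.0273] shelf [-0.1039 -0.3897]
orange 168 xy [0.4493 0.2606] r 0.011 ztop 0.1903 cab [-0.6349  0.1818] shelf [-0.0448  0.0988]
white 176 xy [0.5516 0.2407] r 0.0114 ztop 0.19 cab [-0.553   0.2463] shelf [0.0421 0.0413]
white 165 xy [0.5306 0.2904] r 0.0111 ztop 0.19 cab [-0.6044  0.2628] shelf [0.0417 0.0952]
scene
orange 156 xy [ 0.5148 -0.2041] r 0.0114 ztop 0.2217 cab [-0.24   -0.0719] shelf [-0.1621 -0.3557]
orange 152 xy [ 0.6636 -0.1616] r 0.0114 ztop 0.2218 cab [-0.1751  0.0685] shelf [-0.0084 -0.3733]
white 143 xy [ 0.5507 -0.2514] r 0.0109 ztop 0.2215 cab [-0.1808 -0.0757] shelf [-0.1471 -0.4131]
white 159 xy [ 0.5888 -0.225 ] r 0.0118 ztop 0.2214 cab [-0.1759 -0.0295] shelf [-0.1018 -0.4032]
orange 236 xy [0.4491 0.264 ] r 0.0114 ztop 0.19 cab [-0.6376  0.1839] shelf [-0.0437  0.102 ]
white 224 xy [0.5504 0.2444] r 0.011 ztop 0.1898 cab [-0.5566  0.2478] shelf [0.0424 0.0451]
white 229 xy [0.53   0.2938] r 0.011 ztop 0.1904 cab [-0.6073  0.2646] shelf [0.0425 0.0985]
[ 0.5888 -0.2252  0.3147] [ 3.141 -0.     1.499] [-0.1  0.3  0.1] 0.0506 14.4
wrist
orange 1815 xy [ 0.6651 -0.164 ] r 0.0121 ztop 0.2215 cab [-0.1724  0.0681] shelf [-0.0079 -0.3761]
orange 1493 xy [ 0.5165 -0.2073] r 0.0126 ztop 0.2216 cab [-0.2365 -0.0728] shelf [-0.1618 -0.3593]
white 1541 xy [ 0.5899 -0.2274] r 0.0123 ztop 0.2215 cab [-0.1734 -0.0302] shelf [-0.1016 -0.4059]
white 1308 xy [ 0.5552 -0.2539] r 0.0113 ztop 0.2216 cab [-0.1759 -0.0738] shelf [-0.1438 -0.4171]
```

View pics/w5.png

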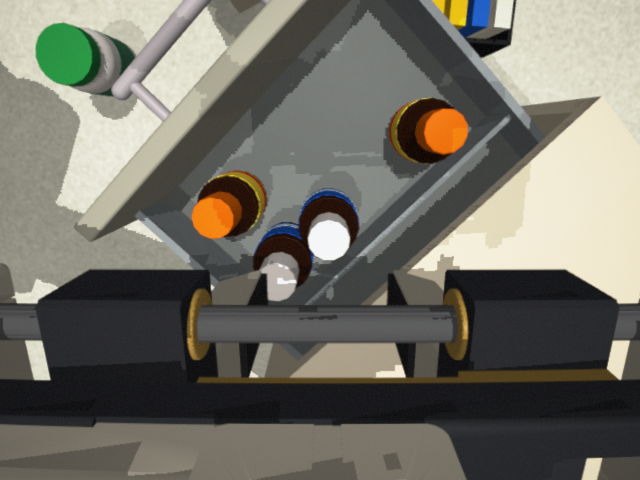

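>>> send_rows([
  [0.45,0.0005,-0.0005,-0.03,-0.087],
  [0.45,0,0,-0.04,0],
  [0.45,0,0,-0.03,0],
  [0.45,0,0,-0.015,0],
  [0.45,0,0,-0.01,0],
])

```text
time: 14.95
tool_pos: [0.5888, -0.2259, 0.1881]
tool_rot: [-3.14, -0.001, 1.412]
contact_force: [-0.7, 0.4, 0.3]
opening: 0.0413
grip_force: 0.0
```

>>> send_rows([
  [0.45,0,0,0,0],
  [0.2,0,0,0,0],
  [0.2,0,0,0,0],
  [0.2,0,0,0,0],
  [0.2,0,0,0,0],
])

```text
time: 15.45
tool_pos: [0.5897, -0.2274, 0.1908]
tool_rot: [3.139, 0.001, 1.41]
contact_force: [0.4, 0.4, 5.3]
opening: 0.0276
grip_force: 12.0
```

>>> send_rows([
  [0.2,0,0,0.015,0],
  [0.2,0,0,0.03,0],
  [0.2,0,0,0.04,0],
  [0.2,0,0,0.03,0],
  [0.2,0,0,0.01,0],
])

```text
time: 15.95
tool_pos: [0.5899, -0.2277, 0.3181]
tool_rot: [3.136, 0.002, 1.41]
contact_force: [0.1, 0.1, -1.2]
opening: 0.0275
grip_force: 12.0
```

>>> send_rows([
  [0.2,-0.001,0.024,0,0.05],
  [0.2,-0.0015,0.036,0,0.05],
  [0.2,-0.002,0.045,0,0.05],
  [0.2,-0.002,0.045,0,0.05],
  [0.2,-0.002,0.045,0,0.05],
])

```text
time: 16.45
tool_pos: [0.5798, -0.0306, 0.3127]
tool_rot: [-3.139, -0.001, 1.662]
contact_force: [0.1, -0.1, -0.4]
opening: 0.0278
grip_force: 12.0
```

>>> send_rows([
  [0.2,-0.002,0.045,0,0.05],
  [0.2,-0.002,0.045,0,0.05],
  [0.2,-0.002,0.045,0,0.05],
  [0.2,-0.0015,0.036,0,0.05],
  [0.2,-0.001,0.024,0,0.05],
])

```text
time: 16.95
tool_pos: [0.5711, 0.1654, 0.3127]
tool_rot: [-3.139, -0.001, 1.914]
contact_force: [0.2, 0.1, 0.3]
opening: 0.0274
grip_force: 12.0
```

>>> send_rows([
  [0.2,-0.0005,0.018,0,0.027],
  [0.2,0,0.012,0,0.027],
  [0.2,0,0,0,0],
  [0.2,0,0,0,0],
  [0.2,0,0,0,0],
])

```text
time: 17.45
tool_pos: [0.5717, 0.1917, 0.3141]
tool_rot: [-3.141, 0.0, 1.963]
contact_force: [0.6, -0.7, -1.6]
opening: 0.0277
grip_force: 12.0
```

Run:
```python
from h import *
look(["top","scene","wrist"])
```

```text
top
orange 197 xy [ 0.6651 -0.163 ] r 0.0114 ztop 0.2226 cab [-0.1731  0.0687] shelf [-0.0076 -0.3752]
orange 221 xy [ 0.5151 -0.2058] r 0.0127 ztop 0.2222 cab [-0.2386 -0.0728] shelf [-0.1625 -0.3573]
white 224 xy [ 0.5502 -0.253 ] r 0.0121 ztop 0.2221 cab [-0.1799 -0.0771] shelf [-0.1482 -0.4144]
scene
orange 162 xy [ 0.5148 -0.2051] r 0.0116 ztop 0.2218 cab [-0.2393 -0.0726] shelf [-0.1625 -0.3565]
white 162 xy [ 0.5503 -0.2519] r 0.0118 ztop 0.2217 cab [-0.1807 -0.0762] shelf [-0.1476 -0.4133]
orange 234 xy [0.4492 0.2648] r 0.0114 ztop 0.1899 cab [-0.6381  0.1844] shelf [-0.0433  0.1026]
white 226 xy [0.5504 0.2444] r 0.0112 ztop 0.1895 cab [-0.5566  0.2478] shelf [0.0424 0.0451]
white 225 xy [0.5073 0.4147] r 0.083 ztop 0.1903 cab [-0.7137  0.3263] shelf [0.0678 0.2189]
[0.5718 0.1918 0.3144] [-3.142  0.     1.963] [ 0.5 -0.2 -0.6] 0.0277 17.55
wrist
orange 1640 xy [0.4508 0.2613] r 0.0122 ztop 0.1896 cab [-0.6345  0.1834] shelf [-0.0432  0.0989]
white 1438 xy [0.5317 0.2909] r 0.012 ztop 0.1896 cab [-0.604  0.264] shelf [0.0429 0.0952]
white 1206 xy [0.5513 0.2421] r 0.0118 ztop 0.1896 cab [-0.5543  0.247 ] shelf [0.0424 0.0427]
```

>>> send_rows([
  [0.2,0,0,-0.03,0],
  [0.2,0,0,-0.04,0],
  [0.2,0,0,-0.04,0],
  [0.2,0,0,-0.025,0],
  [0.2,0,0,-0.012,0],
])

```text
time: 18.1
tool_pos: [0.5704, 0.192, 0.1648]
tool_rot: [-3.138, -0.001, 1.963]
contact_force: [-0.8, -0.6, -0.6]
opening: 0.0276
grip_force: 12.0
```

>>> send_rows([
  [0.2,0,0,-0.004,0],
  [0.2,0,0,-0.003,0],
  [0.2,0,0,-0.002,0],
  [0.2,0,0,-0.001,0],
  [0.2,0,0,0,0],
])

```text
time: 18.6
tool_pos: [0.5723, 0.1929, 0.1588]
tool_rot: [3.139, 0.001, 1.964]
contact_force: [0.4, -0.1, 3.0]
opening: 0.0275
grip_force: 12.0
```

>>> send_rows([
  [0.2,0,0,0,0],
  [0.2,0,0,0,0],
])

```text
time: 18.8
tool_pos: [0.5723, 0.1929, 0.1588]
tool_rot: [3.139, 0.001, 1.964]
contact_force: [-0.0, -0.5, 5.6]
opening: 0.0277
grip_force: 12.0
```

>>> send_rows([
  [0.55,0,0,0,0],
  [0.55,0,0,0,0],
  [0.55,0,0,0,0],
])

```text
time: 19.1
tool_pos: [0.5714, 0.1928, 0.1571]
tool_rot: [-3.141, -0.0, 1.964]
contact_force: [-0.2, -0.6, -0.0]
opening: 0.0469
grip_force: 0.0
```

>>> send_rows([
  [0.55,0,0,0.02,0],
  [0.55,0,0,0.04,0],
  [0.55,0,0,0.045,0],
  [0.55,0,0,0.035,0],
  [0.45,-0.001,-0.0153,0.017,0],
])

```text
time: 19.6
tool_pos: [0.5713, 0.1788, 0.318]
tool_rot: [3.136, 0.001, 1.966]
contact_force: [0.6, -1.2, -0.4]
opening: 0.046
grip_force: 0.0
```

>>> send_rows([
  [0.45,-0.002,-0.045,0,0.035],
  [0.45,-0.002,-0.045,0,0.035],
  [0.45,-0.002,-0.045,0,0.035],
  [0.45,-0.002,-0.045,0,0.035],
  [0.45,-0.002,-0.045,0,0.035],
])

```text
time: 20.1
tool_pos: [0.5601, -0.0491, 0.3142]
tool_rot: [-3.142, -0.0, 2.141]
contact_force: [0.6, -0.4, 0.2]
opening: 0.0411
grip_force: 0.0
```

>>> send_rows([
  [0.45,-0.002,-0.045,0,0.035],
  [0.45,-0.002,-0.045,0,0.035],
  [0.45,-0.002,-0.045,0,0.035],
  [0.45,-0.002,-0.045,0,0.0385],
  [0.45,-0.002,-0.025,0,0],
])

```text
time: 20.6
tool_pos: [0.5498, -0.2559, 0.3137]
tool_rot: [-3.141, -0.0, 2.281]
contact_force: [0.5, -0.3, 0.5]
opening: 0.0413
grip_force: 0.0
```

>>> send_rows([
  [0.45,0,0,0,0],
  [0.45,0,0,0,0],
  [0.45,0,0,0,0],
])

```text
time: 20.9
tool_pos: [0.5507, -0.2513, 0.3144]
tool_rot: [3.141, -0.0, 2.284]
contact_force: [-0.1, 0.9, -0.4]
opening: 0.0414
grip_force: 0.0
```

Run:
```python
from h import *
save(look(["top","scene","wrist"]),"w6.png")
```

```text
top
orange 190 xy [ 0.6651 -0.1626] r 0.0115 ztop 0.2219 cab [-0.1734  0.069 ] shelf [-0.0074 -0.3748]
orange 218 xy [ 0.5151 -0.2061] r 0.0124 ztop 0.2223 cab [-0.2384 -0.073 ] shelf [-0.1626 -0.3575]
white 196 xy [ 0.5498 -0.2534] r 0.0119 ztop 0.222 cab [-0.1799 -0.0776] shelf [-0.1487 -0.4145]
orange 164 xy [0.4493 0.2609] r 0.0111 ztop 0.1898 cab [-0.6351  0.182 ] shelf [-0.0447  0.0991]
white 171 xy [0.5725 0.1916] r 0.0109 ztop 0.1898 cab [-0.5022  0.23  ] shelf [ 0.0426 -0.0121]
white 173 xy [0.5515 0.2411] r 0.0115 ztop 0.19 cab [-0.5534  0.2464] shelf [0.0421 0.0416]
white 164 xy [0.5305 0.2908] r 0.0111 ztop 0.1897 cab [-0.6047  0.263 ] shelf [0.0418 0.0955]
scene
orange 150 xy [ 0.5146 -0.2043] r 0.0115 ztop 0.2212 cab [-0.2401 -0.0722] shelf [-0.1624 -0.3557]
orange 154 xy [ 0.6636 -0.1613] r 0.0114 ztop 0.2217 cab [-0.1754  0.0687] shelf [-0.0083 -0.373 ]
white 119 xy [ 0.5488 -0.2507] r 0.0106 ztop 0.2215 cab [-0.1825 -0.0766] shelf [-0.1485 -0.4117]
orange 228 xy [0.4491 0.264 ] r 0.0115 ztop 0.1898 cab [-0.6376  0.1839] shelf [-0.0437  0.102 ]
white 202 xy [0.5708 0.1943] r 0.0113 ztop 0.1896 cab [-0.5053  0.2305] shelf [ 0.042 -0.009]
white 221 xy [0.5504 0.2446] r 0.0113 ztop 0.1893 cab [-0.5568  0.2479] shelf [0.0425 0.0453]
white 224 xy [0.5301 0.2939] r 0.0108 ztop 0.1902 cab [-0.6073  0.2648] shelf [0.0426 0.0986]
[ 0.5509 -0.2511  0.3146] [3.141 0.    2.285] [-0.1 -0.3  0.1] 0.041 21.0
wrist
orange 39 xy [ 0.5059 -0.201 ] r 0.0039 ztop 0.2214 cab [-0.2482 -0.0767] shelf [-0.1691 -0.3494]
orange 671 xy [ 0.5197 -0.2111] r 0.0087 ztop 0.2215 cab [-0.2315 -0.0728] shelf [-0.1603 -0.364 ]
orange 1811 xy [ 0.6648 -0.1647] r 0.0127 ztop 0.2213 cab [-0.172   0.0674] shelf [-0.0085 -0.3766]
white 1538 xy [ 0.5507 -0.2542] r 0.0124 ztop 0.2215 cab [-0.1787 -0.0774] shelf [-0.1481 -0.4156]
```

>>> send_rows([
  [0.45,-0.0007,-0.0013,-0.03,0],
  [0.45,0,0,-0.04,0],
  [0.45,0,0,-0.03,0],
  [0.45,0,0,-0.015,0],
  [0.45,0,0,-0.01,0],
])

```text
time: 21.55
tool_pos: [0.5496, -0.2527, 0.188]
tool_rot: [-3.141, -0.002, 2.284]
contact_force: [-0.9, 0.8, 0.0]
opening: 0.0416
grip_force: 0.0
```

>>> send_rows([
  [0.45,0,0,0,0],
  [0.2,0,0,0,0],
  [0.2,0,0,0,0],
  [0.2,0,0,0,0],
  [0.2,0,0,0,0],
])

```text
time: 22.05
tool_pos: [0.5505, -0.254, 0.1907]
tool_rot: [3.14, 0.002, 2.283]
contact_force: [1.3, 0.8, 3.7]
opening: 0.0276
grip_force: 12.0
```

>>> send_rows([
  [0.2,0,0,0.015,0],
  [0.2,0,0,0.03,0],
  [0.2,0,0,0.04,0],
  [0.2,0,0,0.03,0],
  [0.2,0,0,0.01,0],
])

```text
time: 22.55
tool_pos: [0.5506, -0.2543, 0.3179]
tool_rot: [3.14, 0.006, 2.283]
contact_force: [-0.3, -0.4, -2.2]
opening: 0.0273
grip_force: 12.0
```

>>> send_rows([
  [0.2,0.0024,0.024,0,-0.032],
  [0.2,0.004,0.036,0,-0.032],
  [0.2,0.005,0.045,0,-0.032],
  [0.2,0.005,0.045,0,-0.032],
  [0.2,0.005,0.045,0,-0.032],
])

```text
time: 23.05
tool_pos: [0.5707, -0.0572, 0.3127]
tool_rot: [-3.14, -0.002, 2.121]
contact_force: [1.3, -0.3, -2.1]
opening: 0.0277
grip_force: 12.0
```

>>> send_rows([
  [0.2,0.005,0.045,0,-0.032],
  [0.2,0.005,0.045,0,-0.032],
  [0.2,0.004,0.036,0,-0.032],
  [0.2,0.003,0.03,0,-0.032],
  [0.2,0.002,0.02,0,-0.0305],
])

```text
time: 23.55
tool_pos: [0.5896, 0.1195, 0.3125]
tool_rot: [-3.139, -0.001, 1.965]
contact_force: [0.3, -0.7, -1.0]
opening: 0.0276
grip_force: 12.0
```

>>> send_rows([
  [0.2,0.001,0.015,0,0],
  [0.2,0.001,0.0107,0,0],
  [0.2,0,0,0,0],
  [0.2,0,0,0,0],
  [0.2,0,0,0,0],
])

```text
time: 24.05
tool_pos: [0.5923, 0.1418, 0.3144]
tool_rot: [-3.141, 0.0, 1.963]
contact_force: [-0.3, 0.1, -1.5]
opening: 0.0278
grip_force: 12.0
```

Run:
```python
from h import *
look(["top","wrist"])
```

```text
top
orange 196 xy [ 0.6651 -0.1631] r 0.0114 ztop 0.222 cab [-0.173   0.0687] shelf [-0.0076 -0.3753]
orange 220 xy [ 0.515  -0.2061] r 0.0124 ztop 0.222 cab [-0.2384 -0.0731] shelf [-0.1627 -0.3575]
orange 162 xy [0.4493 0.2609] r 0.0109 ztop 0.1898 cab [-0.635  0.182] shelf [-0.0447  0.099 ]
white 137 xy [0.528  0.1383] r 0.0712 ztop 0.1901 cab [-0.4909  0.1616] shelf [-0.0189 -0.0443]
white 168 xy [0.5305 0.2908] r 0.011 ztop 0.1897 cab [-0.6047  0.263 ] shelf [0.0418 0.0956]
[0.5924 0.1418 0.3144] [3.142 0.    1.963] [ 0.7 -0.5 -1.3] 0.0278 24.1
wrist
orange 107 xy [0.5068 0.2287] r 0.0409 ztop 0.1794 cab [-0.5732  0.2045] shelf [-0.0039  0.0473]
white 258 xy [0.536  0.2808] r 0.0047 ztop 0.1866 cab [-0.5936  0.2606] shelf [0.043  0.0842]
white 1449 xy [0.5515 0.2415] r 0.012 ztop 0.1895 cab [-0.5537  0.2468] shelf [0.0423 0.042 ]
white 1199 xy [0.5724 0.1922] r 0.0118 ztop 0.1896 cab [-0.5027  0.2303] shelf [ 0.0427 -0.0116]
```

Spacing matches (20, -50 mm), so I'll lower it, release, then go on to the orange bottle at (0.665, -0.163).

>>> send_rows([
  [0.2,0,0,-0.03,0],
  [0.2,0,0,-0.04,0],
  [0.2,0,0,-0.04,0],
  [0.2,0,0,-0.025,0],
  [0.2,0,0,-0.012,0],
])

```text
time: 24.65
tool_pos: [0.591, 0.1422, 0.1647]
tool_rot: [-3.138, -0.001, 1.964]
contact_force: [-0.6, -0.2, -0.8]
opening: 0.0281
grip_force: 12.0
```

>>> send_rows([
  [0.2,0,0,-0.004,0],
  [0.2,0,0,-0.003,0],
  [0.2,0,0,-0.002,0],
  [0.2,0,0,-0.001,0],
  [0.2,0,0,0,0],
])

```text
time: 25.15
tool_pos: [0.593, 0.1429, 0.1587]
tool_rot: [3.139, 0.001, 1.964]
contact_force: [0.7, -0.2, 2.8]
opening: 0.0278
grip_force: 12.0
```

>>> send_rows([
  [0.2,0,0,0,0],
  [0.2,0,0,0,0],
])

```text
time: 25.35
tool_pos: [0.5931, 0.143, 0.1587]
tool_rot: [3.139, 0.001, 1.964]
contact_force: [0.7, -1.1, 6.3]
opening: 0.0273
grip_force: 12.0
```

>>> send_rows([
  [0.55,0,0,0,0],
  [0.55,0,0,0,0],
  [0.55,0,0,0,0],
])

```text
time: 25.65
tool_pos: [0.592, 0.1429, 0.157]
tool_rot: [-3.141, -0.0, 1.964]
contact_force: [-0.3, -0.3, -0.3]
opening: 0.0468
grip_force: 0.0
```

>>> send_rows([
  [0.55,0,0,0.02,0],
  [0.55,0,0,0.04,0],
  [0.55,0,0,0.045,0],
  [0.55,0,0,0.035,0],
  [0.5,0.0043,-0.0161,0.017,0],
])

```text
time: 26.15
tool_pos: [0.5969, 0.1283, 0.3183]
tool_rot: [3.136, 0.001, 1.967]
contact_force: [0.3, 0.0, -0.3]
opening: 0.0475
grip_force: 0.0
```

>>> send_rows([
  [0.5,0.01,-0.042,0,0.045],
  [0.5,0.01,-0.042,0,0.045],
  [0.5,0.01,-0.042,0,0.045],
  [0.5,0.01,-0.042,0,0.045],
  [0.5,0.01,-0.042,0,0.045],
])

```text
time: 26.65
tool_pos: [0.6467, -0.0848, 0.3141]
tool_rot: [-3.141, -0.0, 2.191]
contact_force: [0.3, 0.4, 0.5]
opening: 0.0458
grip_force: 0.0
```

>>> send_rows([
  [0.5,0.01,-0.042,0,0.045],
  [0.5,0.008,-0.038,0,0.0485],
  [0.5,0,0,0,0],
  [0.5,0,0,0,0],
  [0.5,0,0,0,0],
])

```text
time: 27.15
tool_pos: [0.6645, -0.1621, 0.3143]
tool_rot: [3.141, -0.001, 2.283]
contact_force: [0.7, 0.2, 0.3]
opening: 0.0461
grip_force: 0.0
```

Run:
```python
from h import *
look(["top","scene","wrist"])
```

```text
top
orange 38 xy [ 0.6613 -0.1719] r 0.0048 ztop 0.2216 cab [-0.1688  0.06  ] shelf [-0.0145 -0.382 ]
orange 168 xy [0.4493 0.2606] r 0.011 ztop 0.1897 cab [-0.6349  0.1818] shelf [-0.0448  0.0988]
white 191 xy [0.5933 0.1421] r 0.0113 ztop 0.1901 cab [-0.4511  0.2135] shelf [ 0.0428 -0.0658]
white 180 xy [0.5725 0.1916] r 0.0108 ztop 0.1898 cab [-0.5022  0.23  ] shelf [ 0.0426 -0.0121]
white 187 xy [0.5506 0.2412] r 0.0119 ztop 0.1898 cab [-0.554   0.2459] shelf [0.0414 0.042 ]
white 181 xy [0.5307 0.2907] r 0.0111 ztop 0.1895 cab [-0.6045  0.2631] shelf [0.0419 0.0954]
scene
orange 105 xy [ 0.5148 -0.2042] r 0.0113 ztop 0.2222 cab [-0.2399 -0.072 ] shelf [-0.1622 -0.3558]
orange 145 xy [ 0.6636 -0.1604] r 0.0109 ztop 0.2218 cab [-0.176   0.0693] shelf [-0.0079 -0.3722]
orange 235 xy [0.4491 0.264 ] r 0.0114 ztop 0.1903 cab [-0.6376  0.1838] shelf [-0.0437  0.102 ]
white 208 xy [0.5928 0.1439] r 0.0117 ztop 0.1894 cab [-0.4528  0.2143] shelf [ 0.0431 -0.064 ]
white 211 xy [0.571  0.1945] r 0.0111 ztop 0.1895 cab [-0.5054  0.2308] shelf [ 0.0423 -0.0088]
white 227 xy [0.5501 0.2445] r 0.0114 ztop 0.1895 cab [-0.5569  0.2476] shelf [0.0422 0.0453]
white 229 xy [0.5303 0.2938] r 0.011 ztop 0.1902 cab [-0.6071  0.2648] shelf [0.0428 0.0984]
[ 0.6646 -0.1616  0.3148] [3.141 0.    2.284] [ 0.4 -1.   1.1] 0.0461 27.25
wrist
orange 2098 xy [ 0.5165 -0.2071] r 0.0123 ztop 0.2215 cab [-0.2367 -0.0727] shelf [-0.1618 -0.3591]
orange 1536 xy [ 0.6659 -0.1632] r 0.0124 ztop 0.2215 cab [-0.1725  0.0692] shelf [-0.0069 -0.3756]
```

>>> send_rows([
  [0.5,0.0003,0.0002,-0.03,0],
  [0.5,0,0,-0.04,0],
  [0.5,0,0,-0.03,0],
  [0.5,0,0,-0.015,0],
  [0.5,0,0,-0.01,0],
])

```text
time: 27.8
tool_pos: [0.6644, -0.1618, 0.188]
tool_rot: [-3.141, -0.002, 2.284]
contact_force: [-0.0, 0.0, -0.0]
opening: 0.0461
grip_force: 0.0
```

>>> send_rows([
  [0.5,0,0,0,0],
  [0.2,0,0,0,0],
  [0.2,0,0,0,0],
  [0.2,0,0,0,0],
  [0.2,0,0,0,0],
])

```text
time: 28.3
tool_pos: [0.6654, -0.1631, 0.1906]
tool_rot: [3.14, 0.002, 2.283]
contact_force: [-0.2, 0.8, 3.6]
opening: 0.0278
grip_force: 12.0
```

>>> send_rows([
  [0.2,0,0,0.015,0],
  [0.2,0,0,0.03,0],
  [0.2,0,0,0.04,0],
  [0.2,0,0,0.03,0],
  [0.2,0,0,0.01,0],
])

```text
time: 28.8
tool_pos: [0.6656, -0.1633, 0.3185]
tool_rot: [3.138, 0.006, 2.283]
contact_force: [0.6, 0.4, -1.7]
opening: 0.0279
grip_force: 12.0
```

>>> send_rows([
  [0.2,-0.01,0.019,0,-0.032],
  [0.2,-0.016,0.031,0,-0.032],
  [0.2,-0.02,0.039,0,-0.032],
  [0.2,-0.02,0.039,0,-0.032],
  [0.2,-0.02,0.039,0,-0.032],
])

```text
time: 29.3
tool_pos: [0.5774, 0.0053, 0.3127]
tool_rot: [-3.14, -0.002, 2.121]
contact_force: [-0.1, 0.8, -0.3]
opening: 0.0273
grip_force: 12.0
```

>>> send_rows([
  [0.2,-0.02,0.039,0,-0.032],
  [0.2,-0.02,0.039,0,-0.032],
  [0.2,-0.02,0.039,0,-0.032],
  [0.2,-0.018,0.035,0,-0.032],
  [0.2,-0.015,0.027,0,-0.0305],
])

```text
time: 29.8
tool_pos: [0.484, 0.1848, 0.3131]
tool_rot: [-3.14, -0.001, 1.964]
contact_force: [-0.6, 0.2, -1.9]
opening: 0.0274
grip_force: 12.0
```

>>> send_rows([
  [0.2,-0.01,0.018,0,0],
  [0.2,-0.006,0.0113,0,0],
  [0.2,0,0,0,0],
  [0.2,0,0,0,0],
  [0.2,0,0,0,0],
])

```text
time: 30.3
tool_pos: [0.4704, 0.2113, 0.314]
tool_rot: [-3.141, 0.0, 1.963]
contact_force: [0.3, 0.3, -0.7]
opening: 0.028
grip_force: 12.0
```

Run:
```python
from h import *
look(["top","wrist"])
```

```text
top
orange 218 xy [ 0.5151 -0.2058] r 0.0125 ztop 0.2219 cab [-0.2386 -0.0728] shelf [-0.1625 -0.3573]
white 185 xy [0.5934 0.1414] r 0.0115 ztop 0.1902 cab [-0.4505  0.2131] shelf [ 0.0427 -0.0665]
white 172 xy [0.5724 0.1913] r 0.0108 ztop 0.1896 cab [-0.502   0.2298] shelf [ 0.0424 -0.0123]
white 165 xy [0.5286 0.1212] r 0.0827 ztop 0.1903 cab [-0.4775  0.1509] shelf [-0.0249 -0.0604]
[0.4705 0.2113 0.3141] [-3.141  0.     1.963] [ 0.6  0.2 -1.4] 0.0279 30.35
wrist
orange 1207 xy [0.4495 0.2618] r 0.0118 ztop 0.1896 cab [-0.6356  0.1828] shelf [-0.0441  0.0998]
white 1399 xy [0.5303 0.2913] r 0.0123 ztop 0.1895 cab [-0.6052  0.2632] shelf [0.0418 0.0961]
white 1330 xy [0.5501 0.2426] r 0.0126 ztop 0.1895 cab [-0.5554  0.2464] shelf [0.0414 0.0435]
```

>>> send_rows([
  [0.2,0,0,-0.03,0],
  [0.2,0,0,-0.04,0],
  [0.2,0,0,-0.04,0],
  [0.2,0,0,-0.025,0],
  [0.2,0,0,-0.012,0],
])

```text
time: 30.9
tool_pos: [0.469, 0.2113, 0.1649]
tool_rot: [-3.138, -0.0, 1.963]
contact_force: [0.2, 0.4, -0.5]
opening: 0.0278
grip_force: 12.0
```

>>> send_rows([
  [0.2,0,0,-0.004,0],
  [0.2,0,0,-0.003,0],
  [0.2,0,0,-0.002,0],
  [0.2,0,0,-0.001,0],
  [0.2,0,0,0,0],
])

```text
time: 31.4
tool_pos: [0.4707, 0.2124, 0.1587]
tool_rot: [3.139, 0.001, 1.964]
contact_force: [0.8, -0.1, 3.2]
opening: 0.0273
grip_force: 12.0
```

>>> send_rows([
  [0.2,0,0,0,0],
  [0.2,0,0,0,0],
])

```text
time: 31.6
tool_pos: [0.4707, 0.2124, 0.1586]
tool_rot: [3.139, 0.001, 1.964]
contact_force: [0.8, -0.7, 5.5]
opening: 0.0278
grip_force: 12.0
```

>>> send_rows([
  [0.55,0,0,0,0],
  [0.55,0,0,0,0],
  [0.55,0,0,0,0],
])

```text
time: 31.9
tool_pos: [0.4697, 0.2123, 0.1572]
tool_rot: [-3.141, -0.0, 1.964]
contact_force: [0.5, -0.8, 0.3]
opening: 0.0473
grip_force: 0.0
```

>>> send_rows([
  [0.55,0,0,0.02,0],
  [0.55,0,0,0.04,0],
  [0.55,0,0,0.045,0],
  [0.55,0,0,0.035,0],
  [0.45,0.0014,-0.0136,0.017,0],
])

```text
time: 32.4
tool_pos: [0.4719, 0.1998, 0.3178]
tool_rot: [3.136, 0.0, 1.966]
contact_force: [1.1, 0.0, -0.9]
opening: 0.046
grip_force: 0.0
```

>>> send_rows([
  [0.45,0.005,-0.045,0,0.035],
  [0.45,0.005,-0.045,0,0.035],
  [0.45,0.005,-0.045,0,0.035],
  [0.45,0.005,-0.045,0,0.035],
  [0.45,0.005,-0.045,0,0.035],
])

```text
time: 32.9
tool_pos: [0.4961, -0.0279, 0.3143]
tool_rot: [3.141, -0.0, 2.141]
contact_force: [0.9, 0.8, -0.6]
opening: 0.0413
grip_force: 0.0
```

>>> send_rows([
  [0.45,0.005,-0.045,0,0.035],
  [0.45,0.005,-0.045,0,0.035],
  [0.45,0.005,-0.045,0,0.035],
  [0.45,0.004,-0.045,0,0.0385],
  [0.45,0,0,0,0],
])

```text
time: 33.4
tool_pos: [0.5149, -0.2113, 0.313]
tool_rot: [-3.14, -0.0, 2.278]
contact_force: [0.8, -0.7, 0.6]
opening: 0.0412
grip_force: 0.0
```

>>> send_rows([
  [0.45,0,0,0,0],
  [0.45,0,0,0,0],
])

```text
time: 33.6
tool_pos: [0.5152, -0.2052, 0.3143]
tool_rot: [3.141, -0.001, 2.283]
contact_force: [0.4, 0.9, 0.6]
opening: 0.0412
grip_force: 0.0
```

Run:
```python
from h import *
save(look(["top","scene","wrist"]),"w7.png")
```

```text
top
orange 98 xy [ 0.5109 -0.2042] r 0.0098 ztop 0.2217 cab [-0.2425 -0.0749] shelf [-0.1657 -0.3542]
orange 169 xy [0.4703 0.2099] r 0.0115 ztop 0.19 cab [-0.5827  0.1646] shelf [-0.0448  0.0439]
orange 162 xy [0.4495 0.2609] r 0.0112 ztop 0.1897 cab [-0.6349  0.1821] shelf [-0.0445  0.0989]
white 184 xy [0.5933 0.1416] r 0.0117 ztop 0.19 cab [-0.4507  0.2131] shelf [ 0.0426 -0.0663]
white 170 xy [0.5724 0.1913] r 0.0108 ztop 0.1901 cab [-0.502   0.2298] shelf [ 0.0424 -0.0124]
white 173 xy [0.5514 0.2414] r 0.0116 ztop 0.19 cab [-0.5537  0.2466] shelf [0.0422 0.042 ]
white 166 xy [0.5306 0.2912] r 0.0111 ztop 0.1902 cab [-0.605   0.2633] shelf [0.042  0.0959]
scene
orange 59 xy [0.5001 0.0166] r 0.121 ztop 0.2198 cab [-0.4168  0.061 ] shelf [-0.0913 -0.1461]
orange 223 xy [0.471  0.2138] r 0.0117 ztop 0.189 cab [-0.5852  0.1677] shelf [-0.0427  0.0472]
orange 230 xy [0.449  0.2642] r 0.0113 ztop 0.1902 cab [-0.6378  0.1839] shelf [-0.0437  0.1022]
white 200 xy [0.5926 0.1444] r 0.0113 ztop 0.1896 cab [-0.4533  0.2145] shelf [ 0.0431 -0.0634]
white 204 xy [0.5711 0.1943] r 0.0112 ztop 0.1897 cab [-0.5051  0.2307] shelf [ 0.0423 -0.0091]
white 217 xy [0.5504 0.2446] r 0.0112 ztop 0.1894 cab [-0.5568  0.2479] shelf [0.0425 0.0453]
white 232 xy [0.5305 0.2936] r 0.0108 ztop 0.1903 cab [-0.6068  0.2649] shelf [0.0429 0.0982]
[ 0.5154 -0.2049  0.3146] [3.141 0.    2.284] [-0.  -0.4  0.6] 0.0414 33.7
wrist
orange 1529 xy [ 0.515  -0.2071] r 0.0124 ztop 0.2215 cab [-0.2376 -0.0737] shelf [-0.1631 -0.3585]
```

>>> send_rows([
  [0.45,-0.0006,-0.0002,-0.03,0],
  [0.45,0,0,-0.04,0],
  [0.45,0,0,-0.03,0],
  [0.45,0,0,-0.015,0],
  [0.45,0,0,-0.01,0],
])

```text
time: 34.25
tool_pos: [0.5144, -0.2052, 0.1882]
tool_rot: [-3.141, -0.002, 2.284]
contact_force: [-0.1, 0.1, 0.6]
opening: 0.0416
grip_force: 0.0
```

>>> send_rows([
  [0.45,0,0,0,0],
  [0.2,0,0,0,0],
  [0.2,0,0,0,0],
  [0.2,0,0,0,0],
  [0.2,0,0,0,0],
])

```text
time: 34.75
tool_pos: [0.5153, -0.2068, 0.1906]
tool_rot: [3.141, 0.002, 2.283]
contact_force: [-0.4, 0.7, 4.9]
opening: 0.0273
grip_force: 12.0
```

>>> send_rows([
  [0.2,0,0,0.015,0],
  [0.2,0,0,0.03,0],
  [0.2,0,0,0.04,0],
  [0.2,0,0,0.03,0],
  [0.2,0,0,0.01,0],
])

```text
time: 35.25
tool_pos: [0.5155, -0.207, 0.3177]
tool_rot: [3.14, 0.005, 2.283]
contact_force: [0.5, -0.6, -0.9]
opening: 0.0277
grip_force: 12.0
```

>>> send_rows([
  [0.2,-0.0015,0.022,0,-0.032],
  [0.2,-0.002,0.033,0,-0.032],
  [0.2,-0.0025,0.04,0,-0.032],
  [0.2,-0.0025,0.04,0,-0.032],
  [0.2,-0.0025,0.04,0,-0.032],
])

```text
time: 35.75
tool_pos: [0.5028, -0.0301, 0.3129]
tool_rot: [-3.14, -0.002, 2.121]
contact_force: [-0.4, 0.1, -1.0]
opening: 0.0277
grip_force: 12.0
```

>>> send_rows([
  [0.2,-0.0025,0.04,0,-0.032],
  [0.2,-0.0025,0.04,0,-0.032],
  [0.2,-0.0025,0.04,0,-0.032],
  [0.2,-0.002,0.03,0,-0.032],
  [0.2,-0.0016,0.02,0,-0.0305],
])

```text
time: 36.25
tool_pos: [0.4916, 0.1406, 0.3129]
tool_rot: [-3.139, -0.001, 1.965]
contact_force: [1.1, 0.7, -1.0]
opening: 0.0275
grip_force: 12.0
```

>>> send_rows([
  [0.2,-0.001,0.014,0,0],
  [0.2,-0.001,0.0099,0,0],
  [0.2,0,0,0,0],
  [0.2,0,0,0,0],
  [0.2,0,0,0,0],
])

```text
time: 36.75
tool_pos: [0.4908, 0.1615, 0.3143]
tool_rot: [-3.141, 0.0, 1.963]
contact_force: [-0.3, -1.0, -0.4]
opening: 0.0281
grip_force: 12.0
```

Run:
```python
from h import *
look(["wrist"]);im,d,P,st=cloud("top");save(im,"top2.png")
```

```text
[0.4908 0.1615 0.3143] [-3.141  0.     1.963] [-0.3 -1.  -0.4] 0.0281 36.75
wrist
orange 267 xy [0.4497 0.2575] r 0.011 ztop 0.1892 cab [-0.6322  0.18  ] shelf [-0.0457  0.0957]
orange 1202 xy [0.4714 0.2109] r 0.0118 ztop 0.1895 cab [-0.5828  0.166 ] shelf [-0.0434  0.0444]
white 1614 xy [0.5306 0.291 ] r 0.0125 ztop 0.1894 cab [-0.6048  0.2632] shelf [0.0419 0.0957]
white 1390 xy [0.5502 0.2417] r 0.0123 ztop 0.1894 cab [-0.5547  0.2459] shelf [0.0412 0.0427]
white 1325 xy [0.5711 0.1926] r 0.0125 ztop 0.1895 cab [-0.5038  0.2297] shelf [ 0.0417 -0.0107]
```

View pics/top2.png

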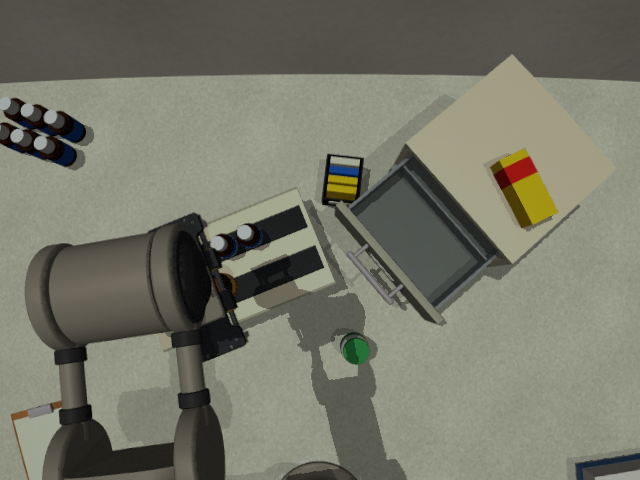

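The drawer at (420,230) is empty; only the held orange bottle is left to place.

>>> send_rows([
  [0.2,0,0,-0.03,0],
  [0.2,0,0,-0.04,0],
  [0.2,0,0,-0.04,0],
  [0.2,0,0,-0.025,0],
  [0.2,0,0,-0.012,0],
])

```text
time: 37.35
tool_pos: [0.4895, 0.1617, 0.1651]
tool_rot: [-3.138, -0.001, 1.964]
contact_force: [0.9, -0.5, -1.3]
opening: 0.0277
grip_force: 12.0
```

>>> send_rows([
  [0.2,0,0,-0.004,0],
  [0.2,0,0,-0.003,0],
  [0.2,0,0,-0.002,0],
  [0.2,0,0,-0.001,0],
  [0.2,0,0,0,0],
])

```text
time: 37.85
tool_pos: [0.4912, 0.1626, 0.1586]
tool_rot: [3.139, 0.001, 1.964]
contact_force: [0.3, 0.3, 3.8]
opening: 0.0273
grip_force: 12.0
```

>>> send_rows([
  [0.2,0,0,0,0],
  [0.2,0,0,0,0],
])

```text
time: 38.05
tool_pos: [0.4912, 0.1626, 0.1586]
tool_rot: [3.139, 0.001, 1.964]
contact_force: [-1.3, -0.9, 5.8]
opening: 0.0275
grip_force: 12.0
```

>>> send_rows([
  [0.55,0,0,0,0],
  [0.55,0,0,0,0],
  [0.55,0,0,0,0],
])

```text
time: 38.35
tool_pos: [0.4905, 0.1624, 0.1572]
tool_rot: [-3.141, -0.0, 1.964]
contact_force: [1.2, -0.4, -0.2]
opening: 0.0467
grip_force: 0.0
```

>>> send_rows([
  [0.55,0,0,0.02,0],
  [0.55,0,0,0.04,0],
  [0.55,0,0,0.045,0],
  [0.55,0,0,0.035,0],
  [0.3,0,-0.0172,0.017,0],
])

```text
time: 38.85
tool_pos: [0.4914, 0.1464, 0.3178]
tool_rot: [3.136, 0.001, 1.966]
contact_force: [0.4, -1.1, -0.3]
opening: 0.0463
grip_force: 0.0
```

>>> send_rows([
  [0,0,-0.042,0,0.0637],
  [0,0,-0.042,0,0.0637],
  [0,0,-0.042,0,0.0637],
  [0,0,-0.042,0,0.0637],
  [0,-0.0013,-0.042,0,0.0637],
])

```text
time: 39.35
tool_pos: [0.489, -0.0664, 0.3143]
tool_rot: [3.141, -0.0, 2.286]
contact_force: [0.1, 0.5, -0.8]
opening: 0.0073
grip_force: 0.0
```

>>> send_rows([
  [0,0,0,0,0],
  [0,0,0,0,0],
  [0,0,0,0,0],
])

```text
time: 39.65
tool_pos: [0.4892, -0.064, 0.3143]
tool_rot: [3.141, -0.001, 2.283]
contact_force: [-0.1, 1.0, 1.2]
opening: 0.0005
grip_force: 0.0
```

Run:
```python
from h import *
save(look(["top","scene","wrist"]),"w8.png")
```

```text
top
orange 181 xy [0.4911 0.1615] r 0.0114 ztop 0.1899 cab [-0.5325  0.1487] shelf [-0.0441 -0.0088]
orange 173 xy [0.4712 0.2096] r 0.0119 ztop 0.1901 cab [-0.5819  0.1651] shelf [-0.0441  0.0433]
orange 162 xy [0.4493 0.2613] r 0.0111 ztop 0.1896 cab [-0.6354  0.1822] shelf [-0.0446  0.0994]
white 181 xy [0.5932 0.1414] r 0.0118 ztop 0.19 cab [-0.4506  0.213 ] shelf [ 0.0425 -0.0665]
white 171 xy [0.5725 0.1912] r 0.0111 ztop 0.19 cab [-0.5019  0.2298] shelf [ 0.0424 -0.0125]
white 172 xy [0.5515 0.241 ] r 0.0114 ztop 0.1902 cab [-0.5533  0.2464] shelf [0.0421 0.0416]
white 166 xy [0.5305 0.2909] r 0.0111 ztop 0.1897 cab [-0.6048  0.2631] shelf [0.0418 0.0957]
scene
orange 214 xy [0.4912 0.1644] r 0.0116 ztop 0.1895 cab [-0.5346  0.1507] shelf [-0.0429 -0.0062]
orange 228 xy [0.4712 0.2133] r 0.0113 ztop 0.1899 cab [-0.5848  0.1675] shelf [-0.0427  0.0467]
orange 231 xy [0.449  0.2638] r 0.0112 ztop 0.1896 cab [-0.6375  0.1836] shelf [-0.0439  0.1019]
white 201 xy [0.5927 0.1441] r 0.0112 ztop 0.1897 cab [-0.453   0.2144] shelf [ 0.0431 -0.0637]
white 204 xy [0.5708 0.1942] r 0.0112 ztop 0.1894 cab [-0.5052  0.2305] shelf [ 0.0421 -0.009 ]
white 222 xy [0.5502 0.2443] r 0.0113 ztop 0.1895 cab [-0.5567  0.2476] shelf [0.0422 0.0451]
white 224 xy [0.5305 0.2937] r 0.0109 ztop 0.1902 cab [-0.6069  0.2649] shelf [0.0429 0.0983]
[ 0.4893 -0.0636  0.3144] [ 3.141 -0.     2.284] [-0.1 -0.3 -0.1] 0.0005 39.75
wrist
orange 50 xy [0.4997 0.1516] r 0.0035 ztop 0.1749 cab [-0.5194  0.1488] shelf [-0.04   -0.0212]
white 147 xy [0.5651 0.1834] r 0.0061 ztop 0.1771 cab [-0.5008  0.2192] shelf [ 0.0327 -0.0168]
white 1417 xy [0.5908 0.1389] r 0.0112 ztop 0.1891 cab [-0.4503  0.2095] shelf [ 0.0393 -0.0678]
```

View pics/w8.png

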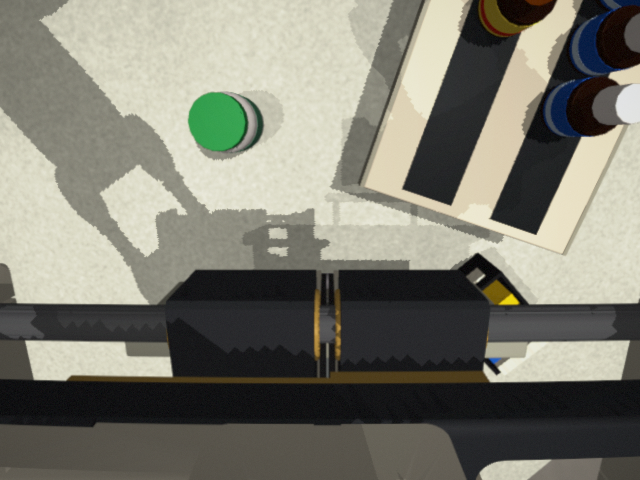

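Both rows are neat at 54 mm spacing, and the gripper stands in front of the handle. Now pushing the drawer shut.

>>> send_rows([
  [0,0,0,-0.04,0],
  [0,0,0,-0.04,0],
  [0,0,0,-0.025,0],
  [0,0,0,-0.015,0],
  [0,0,0,0,0],
])

```text
time: 40.3
tool_pos: [0.4881, -0.0636, 0.1924]
tool_rot: [-3.139, -0.004, 2.284]
contact_force: [0.1, 0.6, 0.3]
opening: 0.0006
grip_force: 0.0
```

>>> send_rows([
  [0,0.0033,-0.0038,0,0],
  [0,0.0033,-0.0038,0,0],
  [0,0.0033,-0.0038,0,0],
  [0,0.0033,-0.0038,0,0],
  [0,0.0033,-0.0038,0,0],
])

```text
time: 40.8
tool_pos: [0.5061, -0.0839, 0.1948]
tool_rot: [3.141, -0.0, 2.283]
contact_force: [-0.9, 3.2, 2.1]
opening: 0.0004
grip_force: 1.4
```

>>> send_rows([
  [0,0.0065,-0.0076,0,0],
  [0,0.0098,-0.0114,0,0],
  [0,0.0098,-0.0114,0,0],
  [0,0.0098,-0.0114,0,0],
  [0,0.0098,-0.0114,0,0],
])

```text
time: 41.3
tool_pos: [0.5521, -0.1377, 0.1944]
tool_rot: [3.141, -0.0, 2.283]
contact_force: [-1.3, 2.7, 1.9]
opening: 0.0007
grip_force: 1.7
```

>>> send_rows([
  [0,0.0098,-0.0114,0,0],
  [0,0.0098,-0.0114,0,0],
  [0,0.0098,-0.0114,0,0],
  [0,0.0065,-0.0076,0,0],
  [0,0,0,0,0],
])

```text
time: 41.8
tool_pos: [0.5881, -0.1804, 0.1939]
tool_rot: [-3.141, 0.001, 2.282]
contact_force: [-0.4, -1.4, 0.2]
opening: 0.0005
grip_force: 0.0
```

>>> send_rows([
  [0,0.0026,-0.003,0,0],
  [0,0.0026,-0.003,0,0],
  [0,0.0026,-0.003,0,0],
  [0,0,0,0,0],
])

```text
time: 42.2
tool_pos: [0.5953, -0.1881, 0.1942]
tool_rot: [-3.142, 0.0, 2.283]
contact_force: [-0.5, -0.6, 0.6]
opening: 0.0005
grip_force: 0.3
```

>>> send_rows([
  [0,0.0013,-0.0015,0,0],
  [0,0.0007,-0.0008,0,0],
  [0,0,0,0,0],
])

```text
time: 42.5
tool_pos: [0.5969, -0.1899, 0.1943]
tool_rot: [-3.141, -0.001, 2.283]
contact_force: [-2.5, 2.3, 0.0]
opening: 0.0003
grip_force: 1.7
```

>>> send_rows([
  [0,0.0013,-0.0015,0,0],
  [0,0.0013,-0.0015,0,0],
  [0,0,0,0,0],
])

```text
time: 42.8
tool_pos: [0.5969, -0.19, 0.1943]
tool_rot: [-3.14, -0.009, 2.284]
contact_force: [-14.3, 11.7, 7.1]
opening: 0.0006
grip_force: 9.2
```

>>> send_rows([
  [0,0.0013,-0.0015,0,0],
  [0,0,0,0,0],
])

```text
time: 43.0
tool_pos: [0.5969, -0.19, 0.1943]
tool_rot: [-3.139, -0.013, 2.284]
contact_force: [-19.7, 16.8, 9.7]
opening: 0.0003
grip_force: 12.9
```

>>> send_rows([
  [0,-0.0052,0.006,0,0],
  [0,-0.013,0.015,0,0],
  [0,-0.02,0.022,0,0],
  [0,-0.02,0.022,0.04,0],
  [0,-0.02,0.02,0.045,0],
])

```text
time: 43.5
tool_pos: [0.5233, -0.11, 0.2769]
tool_rot: [-3.141, -0.001, 2.283]
contact_force: [1.1, -0.3, 0.5]
opening: 0.0005
grip_force: 0.0
```

>>> send_rows([
  [0,-0.02,0,0.045,0],
  [0,-0.02,0,0.045,0],
  [0,-0.02,-0.02,0.04,0],
  [0,0,-0.02,0,0],
  [0,0,0,0,0],
])

```text
time: 44.0
tool_pos: [0.4644, -0.1528, 0.4084]
tool_rot: [3.14, 0.006, 2.28]
contact_force: [-0.9, -0.2, -0.8]
opening: 0.0003
grip_force: 0.0
```

Run:
```python
from h import *
look(["top"]);im,d,P,st=cloud("scene");save(im,"scene9.png")
print(st["tool_pos"],st["time"])
C=tocab(P);Z=P[...,2];m=(d>0)&(abs(Z-.230)<.004)&(abs(C[...,1])<.1)&(C[...,0]<-.12)&(C[...,0]>-.26);print("panel",m.sum(),np.percentile(C[m][:,0],[2,98]))
z=np.load("scene0.npz");q=z["P"]
for n,c in(("carton",lambda P:(P[...,2]>.252)&(abs(tocab(P)[...,0])<.14)&(abs(tocab(P)[...,1])<.14)),("jar",lambda P:(P[...,2]>.085)&(P[...,2]<.1)&(abs(P[...,0]-.364)<.05)&(abs(P[...,1]+.07)<.05)),("bin",lambda P:(P[...,2]>.05)&(P[...,2]<.12)&(abs(P[...,0]-.65)<.08)&(abs(P[...,1]+.02)<.05))):
    print(n,q[c(q)].mean(0).round(4),P[c(P)].mean(0).round(4))
```

```text
top
white 265 xy [ 0.6439 -0.2196] r 0.0666 ztop 0.2339 cab [-0.144   0.0157] shelf [-0.0488 -0.4194]
white 524 xy [ 0.6137 -0.2105] r 0.0466 ztop 0.2208 cab [-0.1707 -0.0012] shelf [-0.0732 -0.3993]
orange 183 xy [0.4911 0.1615] r 0.0115 ztop 0.1898 cab [-0.5325  0.1487] shelf [-0.0441 -0.0088]
orange 170 xy [0.4711 0.2096] r 0.0118 ztop 0.1898 cab [-0.582  0.165] shelf [-0.0442  0.0433]
orange 161 xy [0.4493 0.2607] r 0.011 ztop 0.1897 cab [-0.6349  0.1818] shelf [-0.0448  0.0988]
white 180 xy [0.5933 0.1414] r 0.0116 ztop 0.1903 cab [-0.4506  0.213 ] shelf [ 0.0426 -0.0665]
white 171 xy [0.5724 0.1913] r 0.0109 ztop 0.1896 cab [-0.502   0.2299] shelf [ 0.0424 -0.0123]
white 173 xy [0.5514 0.2412] r 0.0113 ztop 0.1902 cab [-0.5535  0.2465] shelf [0.0421 0.0418]
white 166 xy [0.5305 0.291 ] r 0.0111 ztop 0.1897 cab [-0.6048  0.2631] shelf [0.0419 0.0958]
[ 0.4643113  -0.15163867  0.40713033] 44.05
panel 605 [-0.14767153 -0.12853607]
carton [ 0.6582 -0.3337  0.2802] [ 0.6583 -0.3338  0.2804]
jar [ 0.3646 -0.0692  0.0943] [ 0.3646 -0.0691  0.0942]
bin [ 0.6796 -0.0212  0.0827] [ 0.6799 -0.0213  0.0826]
```

View pics/scene9.png

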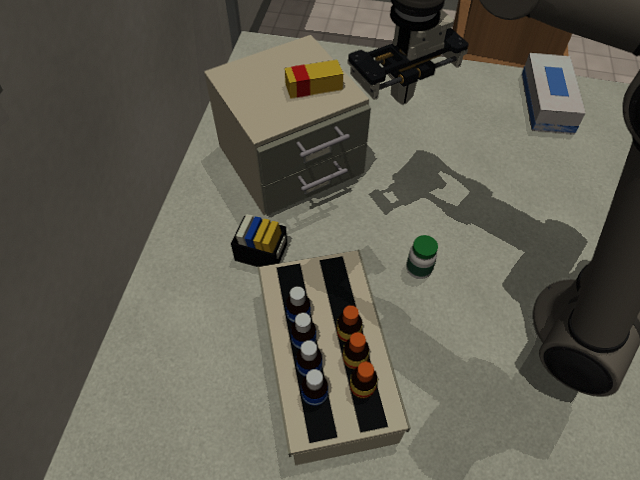

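The drawer is shut, with its panel flush against the cabinet. Four white caps stand in a row from (298,296) to (314,380), and three orange from (350,316) to (366,372). The jar, bin and carton have not moved.

```bash
python3 -c "
from cell import *
print(hand_in())"
```

```text
the job is handed in; nothing more can be done
None
```

I moved all five bottles from the drawer (three white, two orange) to the shelf, where they stand upright in their rows with gaps of about 8 mm; the drawer is pushed shut, the jar, bin and carton have not moved, and the job is handed in at about 44 s.

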